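Clamp a saddle onto a chromatography column and pin the clamshell

ROBOT

A 7-joint arm with a two-finger parallel gripper is mounted at the origin on the work surface. World frame = base frame: x ahead of the robot, y to its left, z up, the work surface at z = 0. Lengths are in m, angles in rad, forces in N, time in s.
With the tool pointing down it reaches from about 0.425 to 0.925 m from the base axis. Payload 6.8 kg.
Tool frame: the origin (TCP) lies between the finger pads; the fingertips stand tip_reach ahead of it and the grasp point (between the pads) is the TCP (tip_reach is the distance from the TCP to the fingertips, in m); x points along the fingers, y is the direction in which the jaws open and shut, and the axes are right-handed (so a half turn about x gives the same grasp; the last joint's range is limited). The gripper opens to 85 mm and grips with 20 to 120 N. Pads are 22 mm wide; open, the fingers measure 114 mm over their backs; the gripper's body (76 mm by 85 mm) begins 54 mm behind the grasp point. The pads swing forward as they close: fully open they stand 13 mm farther back than shut.
Start: joints at [-0.108, 0.477, 0.022, 1.555, -0.011, 1.109, -0.083], TCP at [0.675, 0, 0.215] pointing down, gripper open.
Joint ranges: [-2.96, 2.96], [-0.34, 2.1], [-1.41, 1.46], [0.24, 2.44], [-1.37, 4.51], [0.17, 1.92], [-2.96, 2.96]. Speed limits (rad/s): [2.39, 2.39, 3.14, 3.14, 3.14, 3.14, 3.14].

INTERFACE

Orientations are given as a unit quaternion [x, y, z, w].
In Python, from cell import * gives the robot as it stands. The module is installed in compiled form; this text tells all that it offers.
- The arm moves only by the shell command python3 -m creep 'ROWS' [OPENING]. ROWS is JSON, a list of rows, each a list of 2 entries, a list of its own where there are three numbers: the shift along the tool's x, y, z in mm, then the turn, a rotation vector about the tool's x, y, z in rad. A call has 1 to 10 rows; each row is the pose to reach, as a shift and turn from the pose measured when the call began, along the tool's axes at that moment; what a row does not reach only later rows make up. A row lasts 1/8 s, in which the tool goes at most 62.5 mm and 10.7 degrees, less where a joint would pass 70% of its speed; a pose out of reach is approached as far as the arm can. A call with a gripper value outside its range is refused whole. OPENING is the finger opening in mm, from 0 to 85.4, set as the call begins (- or left out, the last holds). The fingers move at their own pace and stop on an object; the grip force is fixed at half the most. Time passes only in rows, so rows that repeat a pose let the fingers close. It gives the time, the measured TCP pose, the force and the opening at its end, in the units of the state.
- observe(): the state, without advancing time (a new reading comes with each control period).
- read_camera(name): name is "scene" or "side" or "wrist"; returns a dict with "pixels" (420x560x3 uint8, red, green, blue), "fx", "fy", "cx", "cy" (pixels), "R" (3x3) and "t" (3): a world point X has camera coordinates R X + t; the wrist camera has in their place "tool_from_camera" (4x4, takes a point from camera to tool coordinates, whose origin is the TCP and whose axes are the tool frame's). Camera axes: x right, y down, z forward; pixel columns grow to the right and rows downward; lengths in m; the calibration is good to about 2 mm. A picture is of the moment at which its call begins: read the wrist's pose just before it. There is no depth.
- job_done(): hands the job in, once; it reports no verdict.
Trained networks look in a picture, given as the dict that the camera call returned (one of the last four; its "shot" number tells which), for a name from the list of things; names that differ only in an ending like _2 or _b are one class to them, and where a whole thing is asked for, a point or a joint stands for the part that bears it (a point fixed in the world has none). Each returns a list of dicts, best first, with "score" (0 to 1); they miss things now and then, are a little off and sometimes report something else, mostly with a low value. They report only what shows in the picture. A call takes as long as a camera call.
- recognise(picture, thing): "position" ([x, y, z] in m, in world coordinates, good to about 4 mm: the middle of the surface that is visible of it).
- silhouettes(picture, thing): "pixels" (420x560 bool, what is visible of it).
The state is a dict: "clock": time; "joints": joint angles; "joint_vel": joint speeds; "tau": joint torques, N m; "position": TCP position; "orientation": TCP orientation; "force": force on the tool from outside, world axes, zero at the start; "torque": the same for the moment, N m; "finger_gap": finger opening in m.
Only numpy, scipy, OpenCV 4.12 (cv2) and the standard library are available. Lean on these libraries where they do the work, as an engineer would, in place of code of your own. Each camera call takes 0.05 s, during which the arm holds its last target.

TASK

Drape the small metal saddle over the middle of the horizontal column in the open clamshell clamp, let go of it, and swing the lid down onto it. Then take the wide-headed pin from the white rack, push it through the hole in the lid into the hole of the lower half until its head bears on the lid, and finish still holding the pin's head and pressing down so that the sprung lid stays fully shut - do not let go. Leave the thin-headed pin in the rack and the other things where they stand.

Things in the scene. Friction and masses are not known exactly. Their poses are not given: they have to be found in the camera images.
- jig: clamshell clamp, fixed: base plate 160 x 120 x 12 mm. Origin: centre of its underside; x points to the hinge, y along column and hinge. The column passes over the origin, on two posts 16 x 10 mm at y = +-50 mm, 25 mm high. Pin block: x = -77 to -43 mm, 80 mm long, top 52 mm over the bench. Hinge block: x = 46 to 80 mm, 45 mm high. Free space between.
- hinge (a point): point on the hinge axis at mid length, 65 mm along the clamp's x from its origin, 52 mm over the bench; the axis runs along the clamp's y
- lid (a joint): lid opening, rad: 0 shut (level), 1.57 upright, stop 1.95. Aluminium plate 14 mm thick, 110 mm wide, 10 to 145 mm from the hinge axis, underside in the plane through the axis. Stiff hinge (0.22 N m): the lid (0.25 kg) stays at any angle, so push it all the way down (2 to 4 N at the free edge). Let go on the draped saddle, the springs hold it at 0.03 to 0.05.
- lid_hole (a point): centre of the pin hole in the lid at its outer (upper when shut) face, 125 mm from the hinge axis, hole 13 mm in diameter, right through the 14 mm
- base_hole (a point): centre of the mouth of the pin hole in the lower half, 60 mm along minus x of the clamp from its origin, 52 mm over the bench; hole 13 mm in diameter, 40 mm deep, vertical. With the lid shut the two holes are in line.
- column: the column: a steel tube 16 mm in diameter, 130 mm long, level, lying along the clamp's y and along its own y. Origin on its axis at mid length, 40 mm over the bench. It is carried on stiff springs (3.5 N/mm after 3 N) and can sink 7 mm; shutting the lid on the saddle pushes it down 4 mm and takes about 10 N at the pin.
- column_top (a point): top of the column at mid length (48 mm over the bench); axes as the column's
- saddle: aluminium U-shaped saddle standing on its two legs like a bridge, 34 mm across (x), 50 mm long (y), 28 mm high; legs 6 mm thick, 20 mm tall, gap between them 22 mm, open along y; 0.08 kg. Origin: centre of its underside (leg ends); z up. Best gripped across its 34 mm. Draped, its y lies along the column.
- saddle_seat (a point): middle of the saddle's inner top face, 20 mm above the leg ends; it comes to the top of the column
- rack: white plastic block, fixed, 60 (x) x 130 (y) x 45 mm high, with two 13 mm holes at y = +-30 mm on its centre line, a pin standing in each. Origin: centre of its underside
- pin: the pin to use: steel, shank 10 mm in diameter and 40 mm long with a tapered foot, upright head 24 mm in diameter and 38 mm tall, 78 mm overall, 0.1 kg; in either hole of the rack, its head's underside on the rack's top face. Origin: centre of the foot (lower end), z up along the pin
- spare_pin: the pin to leave: shank 10 x 25 mm, head only 16 mm in diameter and 30 mm tall. Origin: centre of its foot
- bottle: clear bottle with a cap, 70 mm in diameter, 150 mm tall, to be left alone; origin under its centre
- amber_jar: amber jar, 50 mm in diameter, 70 mm tall, to be left alone; origin under its centre
- beaker: glass beaker, 60 mm in diameter, 80 mm tall, to be left alone; origin under its centre
- wrench: steel wrench 150 mm long lying on the bench, to be left alone
- ferrule: steel ring 28 mm in diameter, 14 mm tall, to be left alone; origin under its centre

How it is judged:
By the outcome, as a careful person would: the job done as asked, in the order asked, and still so for the second after the job is handed in, while the arm keeps its last pose, push and grip.
It also fails if it takes over 72 s, if anything falls off the work surface, if the arm or the gripper's body presses on something with over 40 N, if the wrist force passes 120 N, or if a joint passes its speed limit or range.

## Working session

There is one attempt and no reset: what is moved stays moved. The work goes in short steps, Python scripts to look and compute and a shell command to move; the robot and the scene stay as the last step left them, time stands still between calls to the robot, and variables do not carry over. Pictures are saved under pics/ and viewed, and the job is handed in when it is done.

```bash
mkdir -p pics; ls; python3 - <<'E'
from cell import *
import cv2,json
s=observe();print({k:(np.round(v,4).tolist() if hasattr(v,'__len__') else v) for k,v in s.items()} if 'np' in globals() else s)
for n in ("scene","side","wrist"):
    p=read_camera(n)
    cv2.imwrite(f"pics/{n}0.png",p["pixels"][:,:,::-1])
    print(n,{k:v for k,v in p.items() if k!="pixels"})
E
```

```text
pics
{'clock': 0.0, 'joints': array([-0.10808127,  0.47780744,  0.02234363,  1.55647252, -0.01153703,
        1.10930091, -0.08308776]), 'joint_vel': array([-0.00062396, -0.00129214,  0.00014348,  0.00136854, -0.00050159,
       -0.00066569,  0.00031077]), 'tau': array([-5.45967814e-04, -5.96443820e+01,  1.60769675e+00, -2.81194621e+01,
        1.24063640e-02,  9.39900521e-03,  2.20753498e-05]), 'position': array([ 6.74364368e-01, -2.21598822e-05,  2.14212002e-01]), 'orientation': array([-0.49950979, -0.50043593,  0.50049232, -0.49956109]), 'force': array([-0.20270741, -0.20332203,  0.48135678]), 'torque': array([ 0.017208  , -0.04952904, -0.00721303]), 'finger_gap': 0.08510157994491287}
scene {'fx': 444.8372527049386, 'fy': 444.8372527049386, 'cx': 282.3041499947047, 'cy': 212.0014496450173, 'R': array([[-0.84409617,  0.53617964,  0.00361215],
       [ 0.37133704,  0.58942111, -0.71742007],
       [-0.38679511, -0.60423021, -0.69663146]]), 't': array([ 0.56540018, -0.05588677,  1.08577468]), 'shot': 1}
side {'fx': 466.4376438855699, 'fy': 466.4376438855699, 'cx': 281.1406117292444, 'cy': 206.8217166552812, 'R': array([[ 0.98001292, -0.19889423, -0.00397006],
       [-0.12064674, -0.57835904, -0.80681174],
       [ 0.15817408,  0.7911649 , -0.59079527]]), 't': array([-0.58631107,  0.05020298,  0.89887299]), 'shot': 2}
wrist {'fx': 352.9006599293841, 'fy': 352.9006599293841, 'cx': 277.96317857636694, 'cy': 207.91285373424955, 'tool_from_camera': array([[-8.57769443e-04, -2.88998571e-01,  9.57329144e-01,
        -1.59916871e-01],
       [ 9.99999564e-01, -6.01587014e-04,  7.14395133e-04,
        -6.35227361e-04],
       [ 3.69457609e-04,  9.57329339e-01,  2.88998961e-01,
        -7.39159131e-02],
       [ 0.00000000e+00,  0.00000000e+00,  0.00000000e+00,
         1.00000000e+00]]), 'shot': 3}
```

View pics/scene0.png

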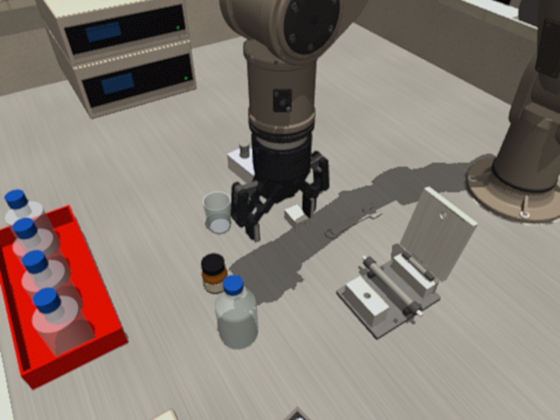

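View pics/side0.png

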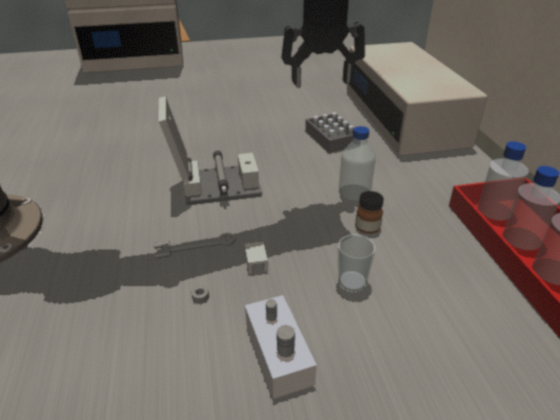

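View pics/wrist0.png

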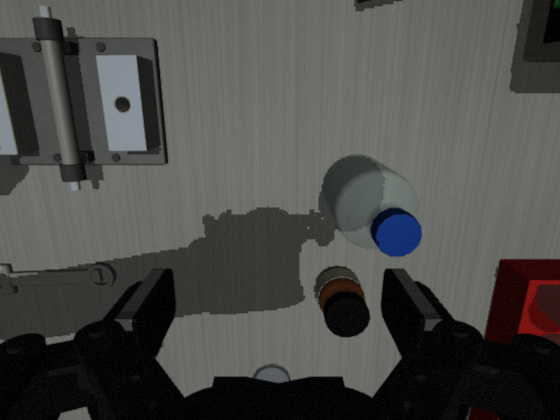

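The scene view shows the open clamp at about (390,285) with its lid upright, hinge towards the robot. The saddle is near (295,214) and the rack near (243,160). The side view shows the saddle at (257,257) and the rack at (280,345), with the wide-headed pin at (286,340) and the thin one at (271,310). The wrist view shows the pin block's hole at (123,104).

```bash
cat > h.py <<'E'
from cell import *
import numpy as np, cv2
from scipy.spatial.transform import Rotation as Ro
np.set_printoptions(precision=4,suppress=True)
def cam(n):
    s=observe(); p=read_camera(n)
    if n=="wrist":
        T=np.eye(4);T[:3,:3]=Ro.from_quat(s["orientation"]).as_matrix();T[:3,3]=s["position"]
        W=T@p["tool_from_camera"]; p["R"]=W[:3,:3].T; p["t"]=-p["R"]@W[:3,3]
    return p
def proj(p,X):
    c=np.atleast_2d(X)@p["R"].T+p["t"]; return np.c_[p["fx"]*c[:,0]/c[:,2]+p["cx"],p["fy"]*c[:,1]/c[:,2]+p["cy"]]
def ray(p,u,v):
    d=p["R"].T@np.array([(u-p["cx"])/p["fx"],(v-p["cy"])/p["fy"],1]); return -p["R"].T@p["t"],d/np.linalg.norm(d)
def onz(p,u,v,z):
    o,d=ray(p,u,v); return o+d*(z-o[2])/d[2]
def tri(obs):
    A=np.zeros((3,3));b=np.zeros(3)
    for p,u,v in obs:
        o,d=ray(p,u,v);M=np.eye(3)-np.outer(d,d);A+=M;b+=M@o
    return np.linalg.solve(A,b)
def save(p,name,crop=None,k=1,pts=None):
    im=p["pixels"][:,:,::-1].copy()
    if pts is not None:
        for q in pts: cv2.circle(im,tuple(int(round(a)) for a in q),1,(0,0,255),-1)
    if crop: im=im[crop[1]:crop[3],crop[0]:crop[2]]
    cv2.imwrite("pics/"+name,cv2.resize(im,None,fx=k,fy=k,interpolation=cv2.INTER_CUBIC))
E
python3 - <<'E'
from h import *
ps={n:cam(n) for n in("scene","side","wrist")}
for th in ["jig","hinge","lid","lid_hole","base_hole","column","column_top","saddle","saddle_seat","rack","pin","spare_pin","bottle","amber_jar","beaker","wrench","ferrule"]:
    for n,p in ps.items():
        try:
            r=recognise(p,th)
        except Exception as e: print(th,n,e);continue
        print(th,n,[(np.round(a["position"],3).tolist(),round(a["score"],2)) for a in r[:2]])
        if th in("saddle","rack","pin","jig","lid","spare_pin"):
            for a in silhouettes(p,th)[:1]:
                m=a["pixels"]; y,x=np.nonzero(m); np.save(f"m_{th}_{n}.npy",m); print("   sil",x.min(),x.max(),y.min(),y.max(),m.sum(),round(a["score"],2))
save(ps["scene"],"a1.png",(330,180,490,340),4)
save(ps["side"],"a2.png",(150,90,290,290),3)
save(ps["side"],"a3.png",(180,230,330,400),4)
E
```

```text
jig scene [([0.421, 0.083, 0.049], 0.63)]
   sil 337 477 189 339 9300 0.7
jig side [([0.514, -0.197, 0.03], 0.7), ([0.451, 0.034, 0.043], 0.62)]
   sil 158 261 97 204 4090 0.78
jig wrist [([0.485, 0.072, 0.02], 0.94)]
   sil 0 167 5 189 21728 0.61
hinge scene [([0.422, 0.081, 0.052], 0.91)]
hinge side [([0.666, -0.288, 0.055], 0.68), ([0.45, 0.032, 0.048], 0.64)]
hinge wrist [([0.483, 0.073, 0.025], 0.6)]
lid scene [([0.397, 0.078, 0.137], 0.83)]
   sil 400 476 188 282 4337 0.75
lid side [([0.393, 0.035, 0.143], 0.83), ([0.664, -0.286, 0.058], 0.64)]
   sil 158 192 97 178 1150 0.58
lid wrist [([0.486, 0.079, 0.05], 0.31)]
lid_hole scene [([0.394, 0.075, 0.134], 0.93)]
lid_hole side [([0.393, 0.038, 0.138], 0.86), ([0.511, -0.198, 0.027], 0.55)]
lid_hole wrist []
base_hole scene [([0.419, 0.08, 0.05], 0.69), ([0.521, -0.189, 0.03], 0.2)]
base_hole side [([0.448, 0.034, 0.047], 0.85)]
base_hole wrist [([0.482, 0.076, 0.027], 0.81)]
column scene [([0.482, 0.079, 0.043], 0.77)]
column side [([0.477, 0.054, 0.049], 0.78), ([0.392, 0.034, 0.141], 0.74)]
column wrist [([0.478, 0.082, 0.049]
[... 1225 characters left out ...]
65)]
bottle wrist [([0.744, -0.004, 0.11], 0.92)]
amber_jar scene [([0.751, -0.116, 0.056], 0.71), ([0.398, 0.082, 0.139], 0.4)]
amber_jar side [([0.733, -0.147, 0.048], 0.62), ([0.517, -0.427, 0.081], 0.58)]
amber_jar wrist [([0.738, -0.117, 0.068], 0.78)]
beaker scene [([0.669, -0.252, 0.055], 0.92)]
beaker side [([0.664, -0.287, 0.055], 0.73), ([0.448, 0.032, 0.046], 0.64)]
beaker wrist [([0.669, -0.24, 0.014], 0.64)]
wrench scene [([0.409, -0.116, 0.007], 0.67)]
wrench side [([0.407, -0.126, 0.009], 0.7)]
wrench wrist [([0.419, -0.12, 0.006], 0.97), ([0.478, 0.078, 0.052], 0.21)]
ferrule scene []
ferrule side [([0.41, -0.258, 0.012], 0.48), ([0.513, -0.198, 0.03], 0.42)]
ferrule wrist []
```

View pics/a1.png

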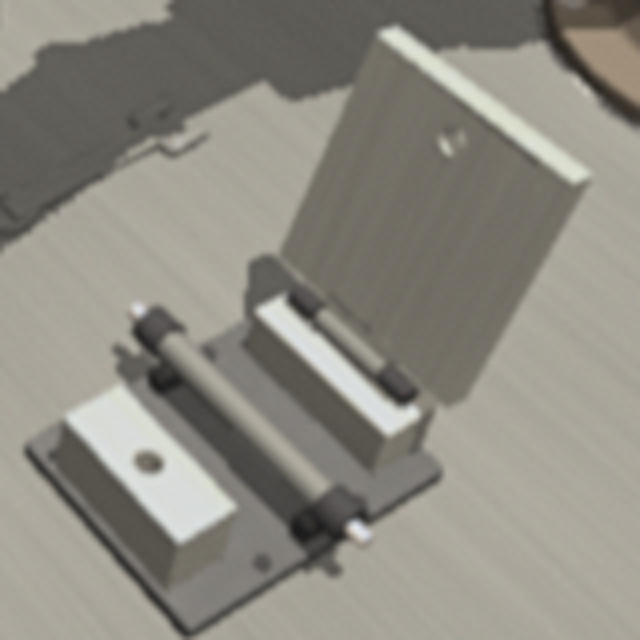

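View pics/a2.png

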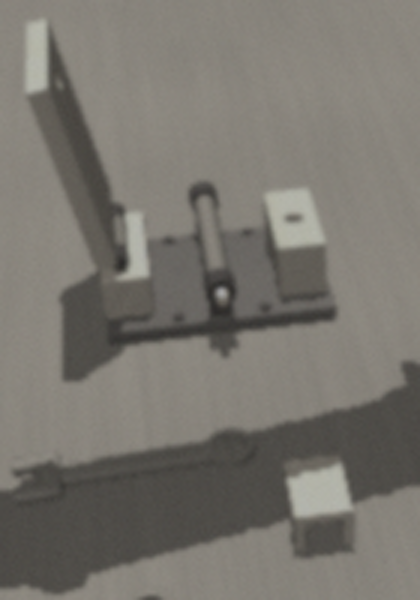

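View pics/a3.png

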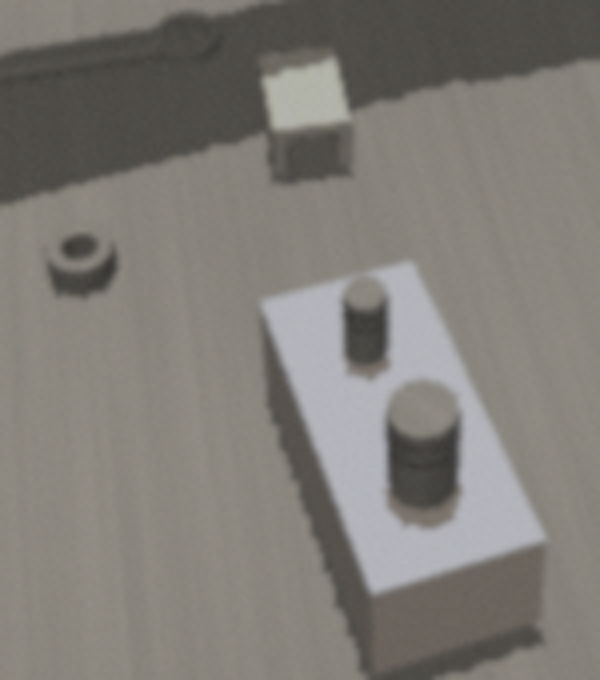

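The crops show the saddle standing upright, the column, and the pin-block hole at scene (367,295), side (248,163) and wrist (123,104). The wide pin stands at the near (–y) end of the rack.

```bash
python3 - <<'E'
from h import *
ps={n:cam(n) for n in("scene","side","wrist")}
S,D,W=ps["scene"],ps["side"],ps["wrist"]
print("base hole z52", onz(S,367,295.3,.052),onz(D,247.7,162.7,.052),onz(W,123,104,.052))
# block top corners scene
for u,v in [(65,415),(120,388),(236,508),(178,545)]: print("blocktop S",onz(S,330+u/4,180+v/4,.052))
for u,v in [(97,55),(137,55),(147,151),(107,151)]: print("blocktop W",onz(W,u,v,.052))
# plate bottom corners in wrist z=.012
for u,v in [(157,38),(165,163)]: print("plate W",onz(W,u,v,.012))
for u,v in [(25,447),(188,632),(440,472)]: print("plate S",onz(S,330+u/4,180+v/4,.010))
# side plate
for u,v in [(110,338),(334,314)]: print("plate D",onz(D,150+u/3,90+v/3,.008))
# column ends wrist: axis line z=.04
for u,v in [(44,10),(75,188)]: print("col W",onz(W,u,v,.040))
# saddle top corners (side)
for u,v in [(263,92),(336,57),(352,120),(276,131)]: print("sad D",onz(D,180+u/4,230+v/4,.028))
for u,v in [(262,301),(413,262),(545,542),(374,592)]: print("rack D",onz(D,180+u/4,230+v/4,.045))
print("pin top D",onz(D,180+424/4,230+410/4,.083))
print("spare top D",onz(D,180+366/4,230+291/4,.075))
for th in("saddle","rack"):
  for n in ("scene","side"):
    m=np.load(f"m_{th}_{n}.npy").astype(np.uint8); c=max(cv2.findContours(m,0,1)[0],key=cv2.contourArea)
    print(th,n,[list(map(int,q[0])) for q in cv2.approxPolyDP(c,2.0,True)])
save(S,"b1.png",(215,130,325,240),6)
E
```

```text
base hole z52 [0.5367 0.0734 0.052 ] [0.5384 0.0665 0.052 ] [0.5386 0.0718 0.052 ]
blocktop S [0.5523 0.0334 0.052 ]
blocktop S [0.5211 0.0348 0.052 ]
blocktop S [0.5202 0.113  0.052 ]
blocktop S [0.5541 0.1138 0.052 ]
blocktop W [0.5217 0.1115 0.052 ]
blocktop W [0.5555 0.1115 0.052 ]
blocktop W [0.5553 0.0307 0.052 ]
blocktop W [0.5188 0.0307 0.052 ]
plate W [0.5613 0.1309 0.012 ]
plate W [0.5578 0.0129 0.012 ]
plate S [0.5572 0.0157 0.01  ]
plate S [0.5566 0.1327 0.01  ]
plate S [0.3993 0.1324 0.01  ]
plate D [0.4007 0.0069 0.008 ]
plate D [0.5564 0.004  0.008 ]
col W [0.4764 0.1482 0.04  ]
col W [ 0.4768 -0.0068  0.04  ]
sad D [ 0.4965 -0.194   0.028 ]
sad D [ 0.5314 -0.1777  0.028 ]
sad D [ 0.5311 -0.2193  0.028 ]
sad D [ 0.4985 -0.2195  0.028 ]
rack D [ 0.4783 -0.3272  0.045 ]
rack D [ 0.5369 -0.3195  0.045 ]
rack D [ 0.5541 -0.4478  0.045 ]
rack D [ 0.4963 -0.4546  0.045 ]
pin top D [ 0.5202 -0.4178  0.083 ]
spare top D [ 0.5123 -0.357   0.075 ]
saddle scene [[296, 205], [285, 210], [285, 219], [297, 231], [300, 223], [308, 225], [308, 218]]
saddle side [[262, 242], [245, 244], [250, 271], [256, 263], [261, 263], [267, 269], [267, 258]]
rack scene [[229, 154], [229, 169], [244, 182], [251, 182], [254, 177], [251, 152], [247, 158], [242, 158], [237, 150]]
rack side [[283, 296], [274, 297], [278, 305], [277, 318], [274, 321], [269, 321], [265, 316], [266, 300], [246, 306], [247, 323], [253, 343], [275, 397], [314, 384], [316, 369], [312, 355]]
```

View pics/b1.png

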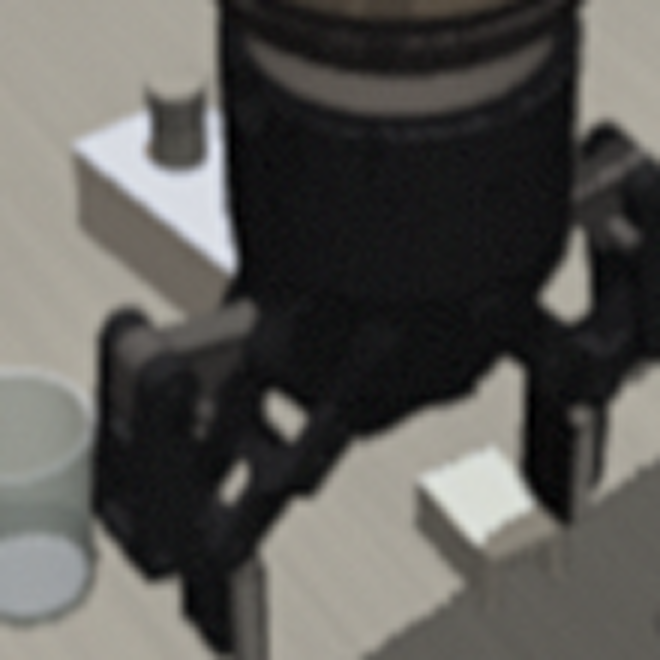

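```bash
python3 -c "
import cell;print([a for a in dir(cell) if not a.startswith('_')]);print(getattr(cell,'tip_reach',None), cell.observe()['clock'])"
python3 -m creep '[[[0,-20,18],[0,0,0]],[[0,-60,52],[0,0,0]],[[0,-100,88],[0,0,0]],[[0,-140,122],[0,0,0]],[[0,-160,140],[0,0,0]],[[0,-160,140],[0,0,0]]]' 85
python3 - <<'E'
from h import *
W=cam("wrist");save(W,"w1.png",None,1.4)
s=observe();print(s["position"],Ro.from_quat(s["orientation"]).as_matrix(),s["clock"])
for th in("saddle","rack","pin","spare_pin"):
    print(th,[(a["position"],a["score"]) for a in recognise(W,th)[:2]])
E
```

```text
['MotionError', 'job_done', 'observe', 'read_camera', 'recognise', 'silhouettes', 'tip_reach']
0.019 3.9
clock: 4.65
position: [0.5136, -0.142, 0.2156]
orientation: [-0.501, -0.499, 0.501, -0.499]
force: [1.0, -0.4, 0.1]
finger_gap: 0.0851
[ 0.5149 -0.1405  0.2156] [[ 0.0009  1.     -0.0016]
 [ 0.     -0.0016 -1.    ]
 [-1.      0.0009 -0.    ]] 4.7
saddle [([0.5124, -0.1865, 0.026], 0.79)]
rack [([0.5073, -0.3288, 0.047], 0.56)]
pin [([0.4774, 0.0001, 0.0481], 0.41)]
spare_pin [([0.5087, -0.3462, 0.0629], 0.66), ([0.4139, -0.2486, 0.0158], 0.66)]
```

View pics/w1.png

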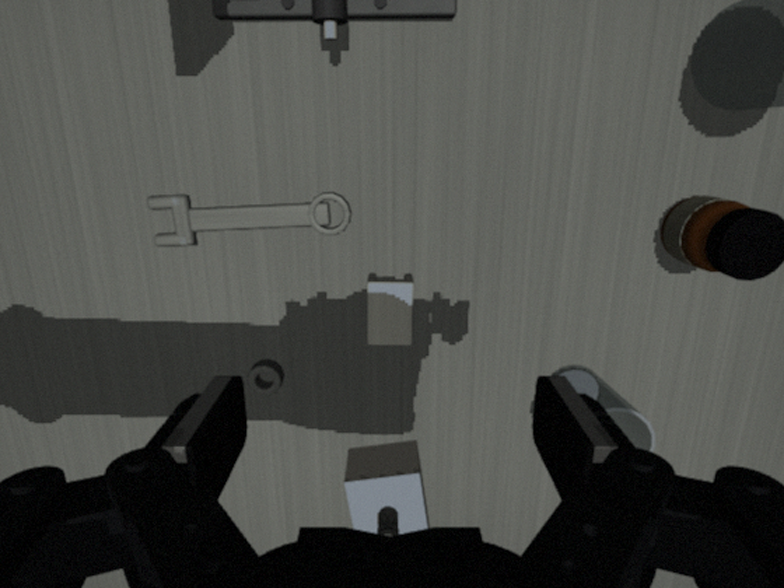

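The wrist view shows the saddle's top face at (367–413, 281–345) in the upscaled picture, square to the image. The near end of the rack is at (345–428, 440+).

```bash
python3 - <<'E'
from h import *
W=cam("wrist")
for u,v in [(367.5,281),(413,281),(412,345.5),(367,345.5)]: print(onz(W,u/1.4,v/1.4,.028))
S=cam("scene")
print("base corners S z0 etc")
save(S,"b2.png",(215,130,325,240),6)
print(observe()["position"])
for n,P in(("scene",S),):
  m=silhouettes(P,"saddle"); 
  for a in m[:1]:
    c=max(cv2.findContours(a["pixels"].astype(np.uint8),0,1)[0],key=cv2.contourArea); print(a["score"],[list(map(int,q[0])) for q in cv2.approxPolyDP(c,1.5,True)])
E
```

```text
[ 0.4999 -0.1619  0.028 ]
[ 0.5331 -0.1619  0.028 ]
[ 0.5332 -0.2127  0.028 ]
[ 0.499  -0.2127  0.028 ]
base corners S z0 etc
[ 0.5157 -0.1391  0.215 ]
0.86 [[296, 205], [285, 211], [285, 218], [297, 230], [300, 223], [308, 224], [308, 217]]
```

View pics/b2.png

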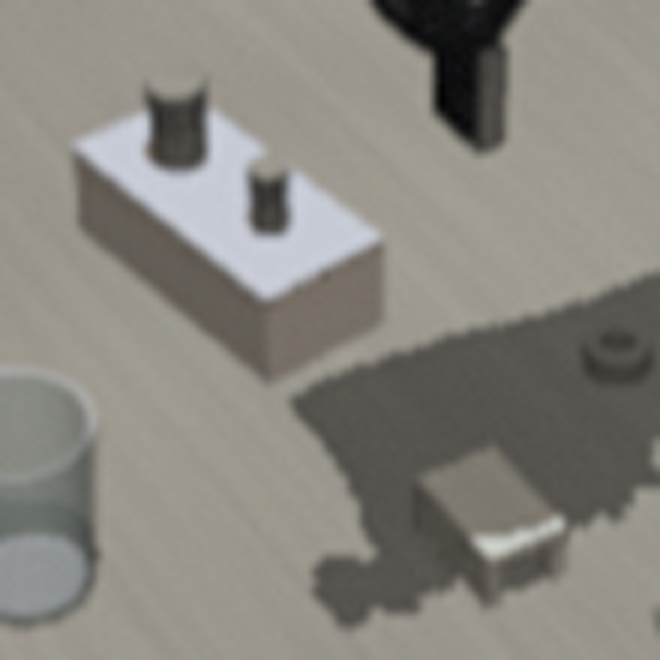

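```bash
python3 -m creep '[[[0,0,25],[0,0,0]],[[30,0,48],[0,0,0]],[[80,0,48],[0,0,0]],[[120,0,48],[0,0,0]],[[150,0,48],[0,0,0]],[[150,0,48],[0,0,0]]]' 60
python3 - <<'E'
from h import *
W=cam("wrist");save(W,"w2.png",None,1.4);s=observe();print(s["position"],s["finger_gap"])
E
```

```text
clock: 5.8
position: [0.514, -0.1864, 0.0629]
orientation: [0.499, 0.502, -0.5, 0.499]
force: [-0.3, 0.9, 0.4]
finger_gap: 0.0604
[ 0.5153 -0.1869  0.0646] 0.06012781874709173
```

View pics/w2.png

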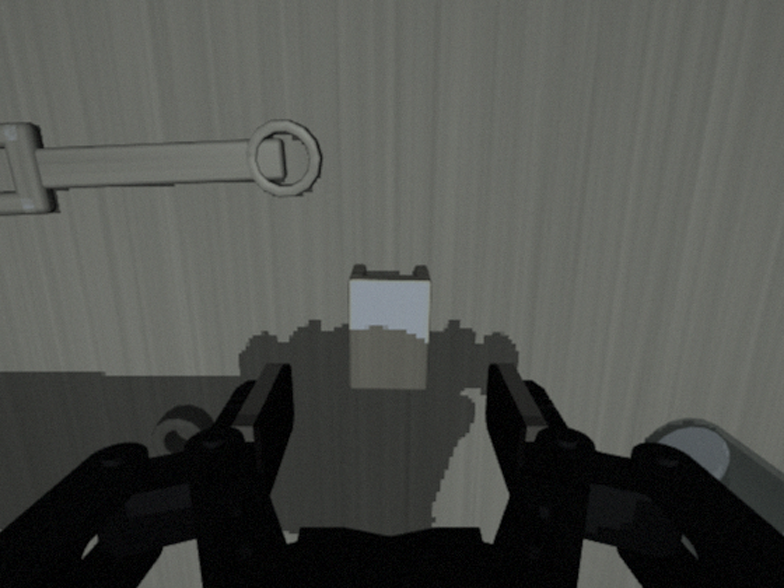

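The saddle sits midway between the pads, at (350–430, 280–388).

```bash
python3 - <<'E'
from h import *
W=cam("wrist");print(observe()["position"])
for u,v in [(350,280),(430,280),(427,388),(350,388)]: print(onz(W,u/1.4,v/1.4,.028))
E
python3 -m creep '[[[15,0,0],[0,0,0]],[[30,0,0],[0,0,0]],[[40,0,0],[0,0,0]],[[40,0,0],[0,0,0]]]' 60
```

```text
[ 0.5162 -0.1872  0.0657]
[ 0.4986 -0.1675  0.028 ]
[ 0.5316 -0.1675  0.028 ]
[ 0.5315 -0.217   0.028 ]
[ 0.4975 -0.217   0.028 ]
clock: 6.4
position: [0.5155, -0.187, 0.0246]
orientation: [0.499, 0.501, -0.5, 0.5]
force: [-0.0, -0.8, 0.4]
finger_gap: 0.0601
```

```bash
python3 -m creep '[[[0,0,3],[0,0,0]],[[0,0,3],[0,0,0]]]' 60
python3 -m creep '[[[0,0,0],[0,0,0]],[[0,0,0],[0,0,0]],[[0,0,0],[0,0,0]],[[0,0,0],[0,0,0]],[[0,0,0],[0,0,0]],[[0,0,0],[0,0,0]],[[0,0,0],[0,0,0]],[[0,0,0],[0,0,0]]]' 25
```

```text
clock: 6.65
position: [0.5156, -0.1906, 0.0249]
orientation: [0.5, 0.501, -0.5, 0.5]
force: [-0.6, -0.3, -0.7]
finger_gap: 0.0598
clock: 7.65
position: [0.5156, -0.1906, 0.0249]
orientation: [0.5, 0.501, -0.5, 0.5]
force: [-0.3, 0.4, -1.1]
finger_gap: 0.0252
```

```bash
python3 - <<'E'
from h import *
W=cam("wrist");save(W,"w3.png",None,1.4);s=observe();print(s["position"],s["finger_gap"])
D=cam("side");save(D,"d3.png",(190,190,330,330),4)
E
```

```text
[ 0.5156 -0.1906  0.0249] 0.025176216895478012
```

View pics/w3.png

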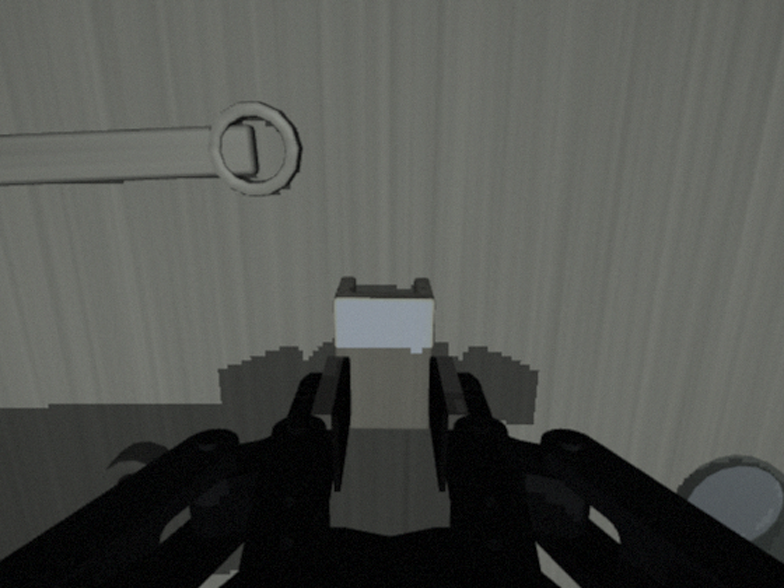

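View pics/d3.png

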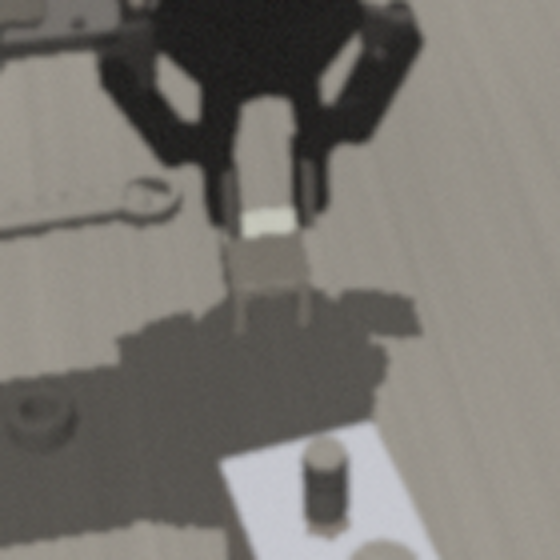

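The pads seem to have closed to 25 mm above the 34 mm saddle without gripping it. I'll check by projecting the tool frame into the pictures.

```bash
python3 - <<'E'
from h import *
W=cam("wrist");s=observe();D=cam("side")
R=Ro.from_quat(s["orientation"]).as_matrix();t=s["position"]
for x in(0.019,0.006,0,-.013):
  L=[[x,y,z] for y in(-.0126,.0126) for z in(-.011,.011)]
  X=np.array(L)@R.T+t
  print(x,"W*1.4",(proj(W,X)*1.4).round().tolist(),"D crop",((proj(D,X)-190)*4).round().tolist())
save(W,"w4.png",(220,220,340,380),5)
for z in (0.028,0): print(((proj(D,[[.4985,-.167,z],[.5325,-.167,z],[.5325,-.217,z],[.4985,-.217,z]])-190)*4).round().tolist(),(proj(W,[[.4985,-.167,z],[.5325,-.167,z],[.5325,-.217,z],[.4985,-.217,z]])*1.4).round().tolist())
E
```

```text
0.019 W*1.4 [[358.0, 313.0], [359.0, 366.0], [423.0, 313.0], [422.0, 366.0]] D crop [[235.0, 266.0], [243.0, 299.0], [291.0, 258.0], [299.0, 291.0]]
0.006 W*1.4 [[355.0, 325.0], [357.0, 381.0], [426.0, 325.0], [425.0, 381.0]] D crop [[234.0, 244.0], [241.0, 277.0], [290.0, 236.0], [299.0, 269.0]]
0 W*1.4 [[354.0, 332.0], [356.0, 389.0], [427.0, 331.0], [426.0, 389.0]] D crop [[233.0, 234.0], [241.0, 267.0], [290.0, 226.0], [298.0, 259.0]]
-0.013 W*1.4 [[352.0, 346.0], [353.0, 407.0], [430.0, 346.0], [429.0, 407.0]] D crop [[232.0, 211.0], [240.0, 244.0], [289.0, 204.0], [298.0, 236.0]]
[[219.0, 211.0], [294.0, 201.0], [314.0, 276.0], [235.0, 287.0]] [[339.0, 300.0], [441.0, 300.0], [437.0, 431.0], [343.0, 431.0]]
[[222.0, 258.0], [296.0, 248.0], [316.0, 324.0], [238.0, 335.0]] [[346.0, 278.0], [434.0, 278.0], [431.0, 393.0], [349.0, 393.0]]
```

View pics/w4.png

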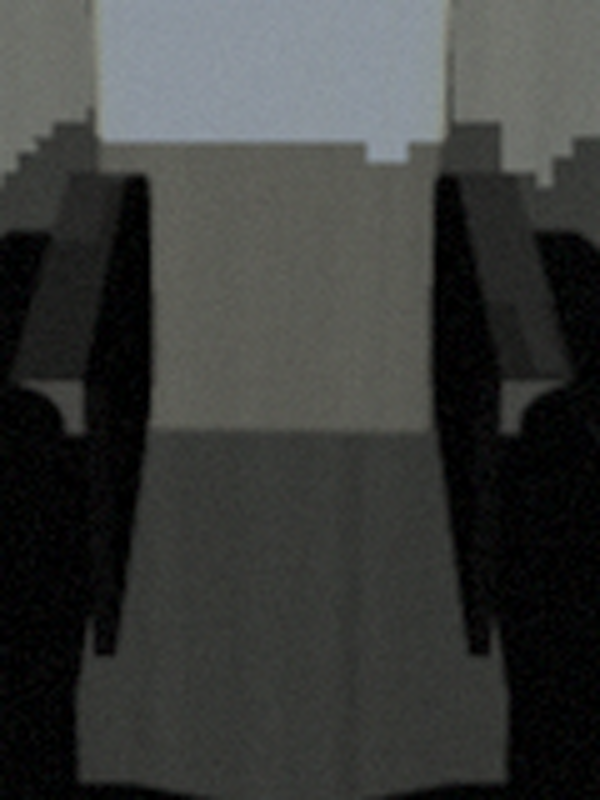

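The fingertips actually stand about 10 mm behind the reported TCP, where the given tip_reach puts them 19 mm ahead. They closed just above the saddle. I'll reopen, go lower and watch the force.

```bash
python3 -m creep '[[[-5,0,0],[0,0,0]],[[-5,0,0],[0,0,0]],[[-5,0,0],[0,0,0]],[[-5,0,0],[0,0,0]]]' 56
python3 -m creep '[[[10,0,0],[0,0,0]],[[18,0,0],[0,0,0]],[[24,0,0],[0,0,0]],[[27,0,0],[0,0,0]],[[27,0,0],[0,0,0]]]'
python3 - <<'E'
from h import *
W=cam("wrist");save(W,"w5.png",(120,180,440,420),2.4);s=observe();print(s["position"],s["finger_gap"],s["force"])
D=cam("side");save(D,"d5.png",(210,200,310,300),6)
E
```

```text
clock: 8.35
position: [0.5156, -0.1906, 0.0299]
orientation: [0.5, 0.501, -0.5, 0.5]
force: [-0.4, -0.4, -0.5]
finger_gap: 0.0562
clock: 8.98
position: [0.5154, -0.1905, 0.0026]
orientation: [0.499, 0.501, -0.5, 0.5]
force: [-0.6, 0.1, 0.4]
finger_gap: 0.056
[ 0.5156 -0.1905  0.0029] 0.0561287274510603 [ 0.1606  0.0022 -0.5062]
```

View pics/w5.png

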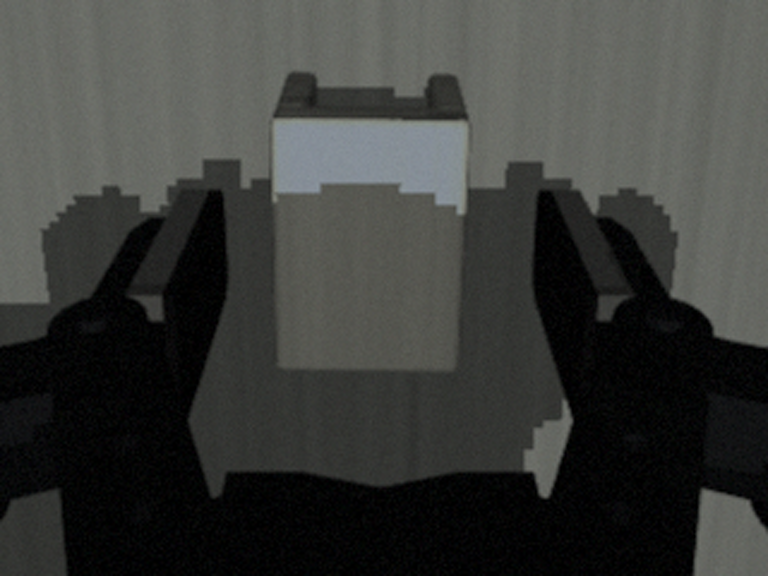

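View pics/d5.png

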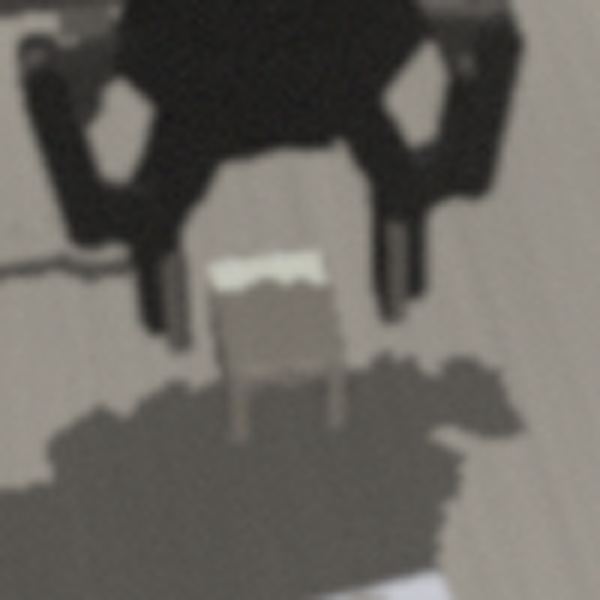

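The pads now straddle the saddle with their tips about 15 mm over the bench, so I'll go 4 mm lower and close.

```bash
python3 -m creep '[[[4,-1,0],[0,0,0]],[[4,-1,0],[0,0,0]],[[4,-1,0],[0,0,0]],[[4,-1,0],[0,0,0]],[[4,-1,0],[0,0,0]],[[4,-1,0],[0,0,0]],[[4,-1,0],[0,0,0]],[[4,-1,0],[0,0,0]]]' 25
python3 -m creep '[[[-10,0,0],[0,0,0]],[[-40,0,0],[0,0,0]],[[-80,0,0],[0,0,0]],[[-100,0,0],[0,0,0]]]'
python3 - <<'E'
from h import *
W=cam("wrist");save(W,"w6.png",None,1.4);s=observe();print(s["position"],s["finger_gap"],s["force"])
D=cam("side");save(D,"d6.png",(180,130,330,280),4)
E
```

```text
clock: 10.07
position: [0.5147, -0.1907, -0.0009]
orientation: [0.5, 0.5, -0.5, 0.5]
force: [-0.2, -1.1, 1.8]
finger_gap: 0.0323
clock: 10.58
position: [0.5156, -0.1909, 0.1015]
orientation: [0.5, 0.5, -0.499, 0.501]
force: [-0.3, -0.6, -1.5]
finger_gap: 0.0323
[ 0.5168 -0.1912  0.1034] 0.032272447598391735 [ 0.1878  0.5456 -0.2635]
```

View pics/w6.png

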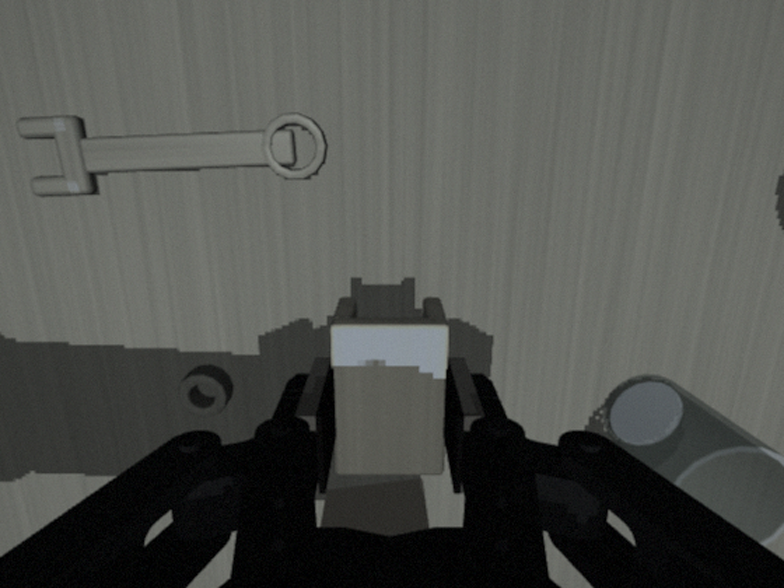

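View pics/d6.png

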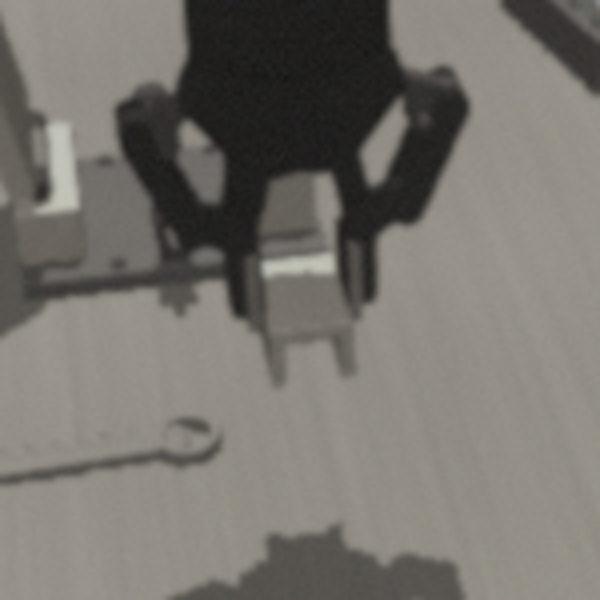

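The saddle is in the grip, square and hanging between the pads (top face at wrist (330–448, 325–472)). Before going in I need the lid's opening angle and the clearance for the finger knuckles.

```bash
python3 - <<'E'
from h import *
S=cam("scene");D=cam("side");W=cam("wrist");s=observe();print(s["position"],s["clock"])
o=np.array([.4775,.072,0])
def lidpts(phi,yaw=np.pi,o=o):
    R=Ro.from_euler('z',yaw).as_matrix(); P=[]
    for off in(0,.014):
        for r in(.01,.145):
            for y in(-.055,.055):
                # direction shut: -x ; up rotation
                d=np.array([-np.cos(phi),0,np.sin(phi)]); n=np.array([np.sin(phi),0,np.cos(phi)])
                P.append(np.array([.065,y,.052])+r*d+off*n)
    return np.array(P)@R.T+o
for n,p in(("scene",S),("side",D)):
    a=silhouettes(p,"lid")[0]; m=a["pixels"]; print(n,a["score"])
    best=[]
    for phi in np.arange(1.5,1.96,.025):
        h=cv2.convexHull(proj(p,lidpts(phi)).astype(np.float32)).astype(np.int32)
        q=np.zeros(m.shape,np.uint8);cv2.fillConvexPoly(q,h,1)
        best.append((round((q.astype(bool)&m).sum()/(q.astype(bool)|m).sum(),3),round(phi,3)))
    print(sorted(best)[::-1][:4])
phi=1.75
save(S,"e1.png",(330,180,490,340),4,proj(S,lidpts(1.75)))
save(D,"e2.png",(150,90,290,230),4,proj(D,lidpts(1.75)))
for u,v in [(330,325),(448,325),(445,472),(333,472)]: print("saddle top",onz(W,u/1.4,v/1.4,s["position"][2]+.029)-s["position"])
E
```

```text
[ 0.5141 -0.1903  0.0983] 10.825
scene 0.65
[(np.float64(0.919), np.float64(1.8)), (np.float64(0.916), np.float64(1.775)), (np.float64(0.909), np.float64(1.75)), (np.float64(0.908), np.float64(1.825))]
side 0.81
[(np.float64(0.867), np.float64(1.75)), (np.float64(0.825), np.float64(1.725)), (np.float64(0.781), np.float64(1.775)), (np.float64(0.715), np.float64(1.7))]
saddle top [-0.0169  0.024   0.029 ]
saddle top [0.0167 0.024  0.029 ]
saddle top [ 0.0174 -0.025   0.029 ]
saddle top [-0.0176 -0.025   0.029 ]
```

View pics/e1.png

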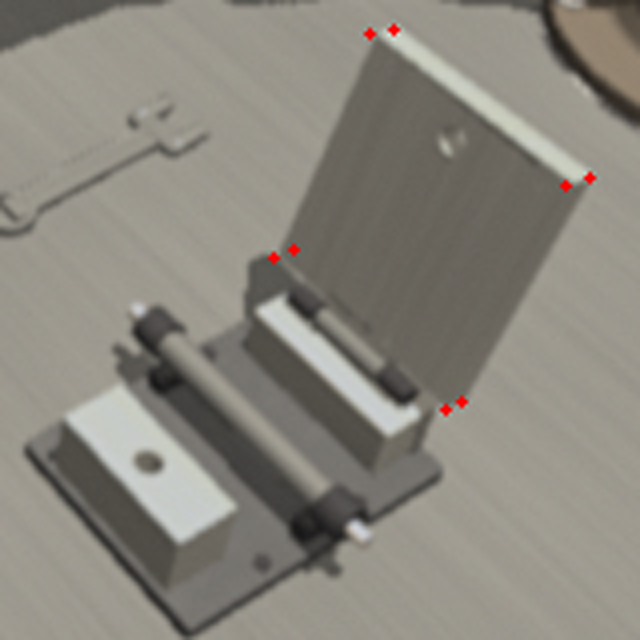

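View pics/e2.png

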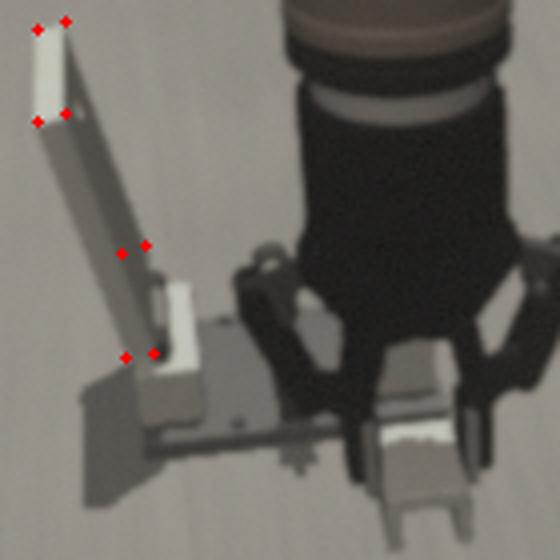

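The lid stands at about 1.76 rad (the model corners overlay well), which leaves about 15 mm for the knuckles. I'll carry the saddle over the column.

```bash
python3 -m creep '[[[-10,-4,-20],[0,0,0]],[[-20,-10,-60],[0,0,0]],[[-22,-16,-105],[0,0,0]],[[-22,-22,-150],[0,0,0]],[[-22,-28,-195],[0,0,0]],[[-22,-34,-235],[0,0,0]],[[-22,-37,-255],[0,0,0]],[[-22,-37,-262],[0,0,0]],[[-22,-37,-262],[0,0,0]]]'
python3 - <<'E'
from h import *
s=observe();W=cam("wrist");save(W,"w7.png",None,1.4);print(s["position"],s["finger_gap"],s["force"],Ro.from_quat(s["orientation"]).as_matrix())
D=cam("side");save(D,"d7.png",(130,60,330,210),4)
S=cam("scene");save(S,"s7.png",(300,150,500,350),4)
E
```

```text
clock: 12.05
position: [0.4765, 0.0712, 0.1196]
orientation: [0.499, 0.501, -0.501, 0.499]
force: [-0.3, -0.2, -0.2]
finger_gap: 0.0325
[0.4765 0.0712 0.1196] 0.032493901018436765 [-0.267  -0.2158 -0.1595] [[-0.0039  1.      0.0011]
 [ 0.0001  0.0011 -1.    ]
 [-1.     -0.0039 -0.0001]]
```

View pics/w7.png

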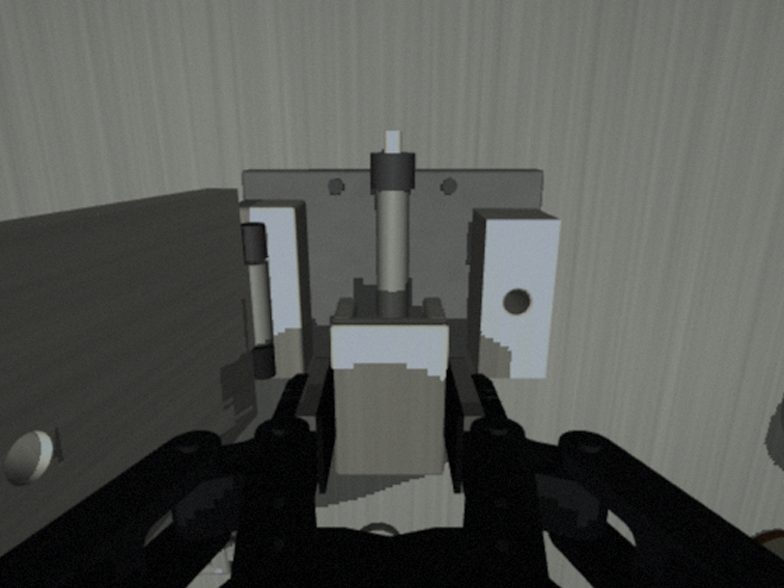

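View pics/d7.png

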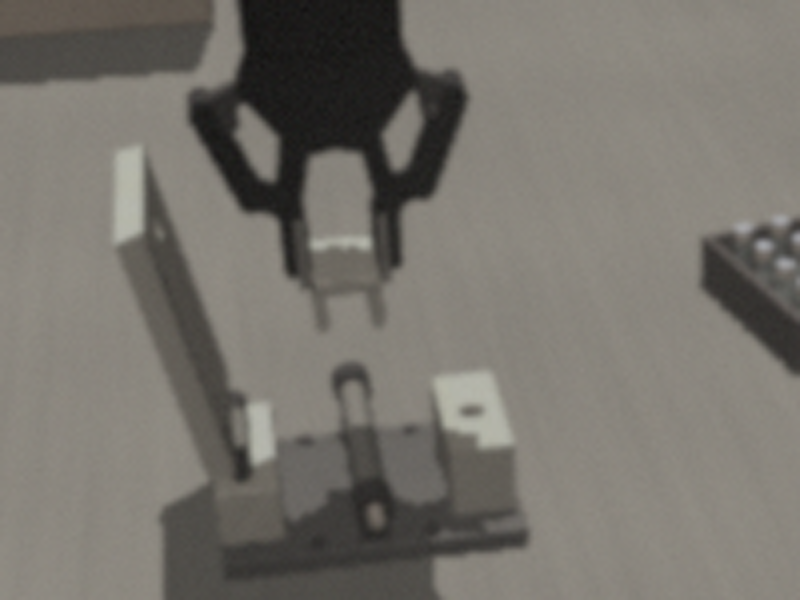

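View pics/s7.png

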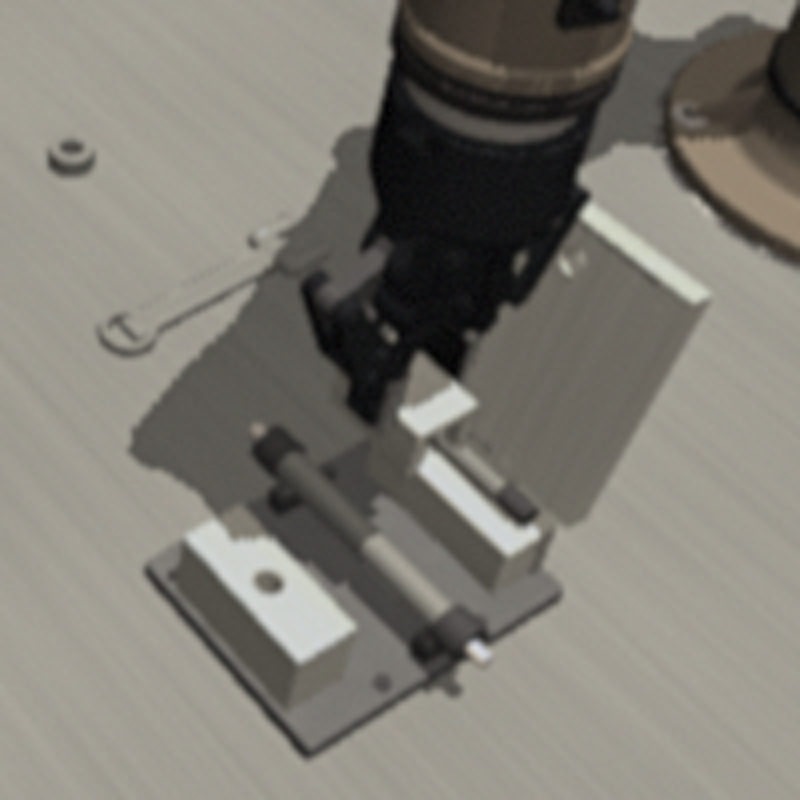

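The wrist view shows the column's centre line at u≈393 against the saddle's 389, about 1.5–2 mm to +x. The hole is at (517,301).

```bash
python3 - <<'E'
from h import *
s=observe();W=cam("wrist");print(s["position"])
f=lambda u,v,z:onz(W,u/1.4,v/1.4,z)
print("hole",f(517,301,.052),"block",f(485,219,.052),f(559,219,.052),f(546,378,.052),f(480,378,.052))
print("col end",f(393,132,.040),"col mid",f(393,230,.048),f(392.5,290,.048))
print("plate far corners",f(243,170,.012),f(543,170,.012))
E
```

```text
[0.4767 0.0703 0.1199]
hole [0.5379 0.0704 0.052 ] block [0.5203 0.1101 0.052 ] [0.5544 0.1101 0.052 ] [0.5557 0.0292 0.052 ] [0.5221 0.0292 0.052 ]
col end [0.4779 0.1486 0.04  ] col mid [0.4779 0.1044 0.048 ] [0.4776 0.0748 0.048 ]
plate far corners [0.3989 0.1301 0.012 ] [0.557  0.1299 0.012 ]
```

```bash
python3 -m creep '[[[15,1,0],[0,0,0]],[[40,1,0],[0,0,0]],[[60,1,0],[0,0,0]],[[75,1,0],[0,0,0]],[[84,1,0],[0,0,0]],[[84,1,0],[0,0,0]]]'
python3 - <<'E'
from h import *
s=observe();W=cam("wrist");save(W,"w8.png",None,1.4);print(s["position"],s["finger_gap"],s["force"])
D=cam("side");save(D,"d8.png",(150,60,300,200),4)
E
```

```text
clock: 13.0
position: [0.4771, 0.0702, 0.0354]
orientation: [-0.499, -0.501, 0.501, -0.499]
force: [0.4, 0.0, -0.3]
finger_gap: 0.0324
[0.4771 0.0702 0.0354] 0.03237801944356974 [ 0.435   0.0104 -0.322 ]
```

View pics/w8.png

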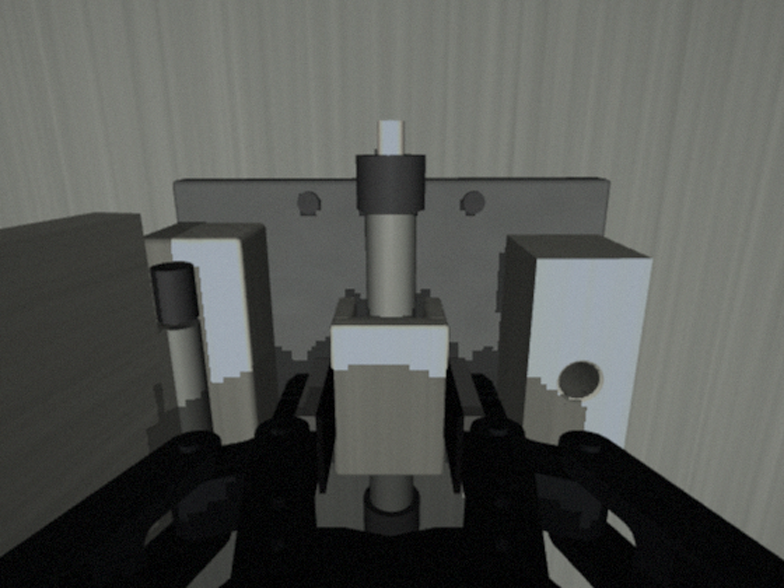

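View pics/d8.png

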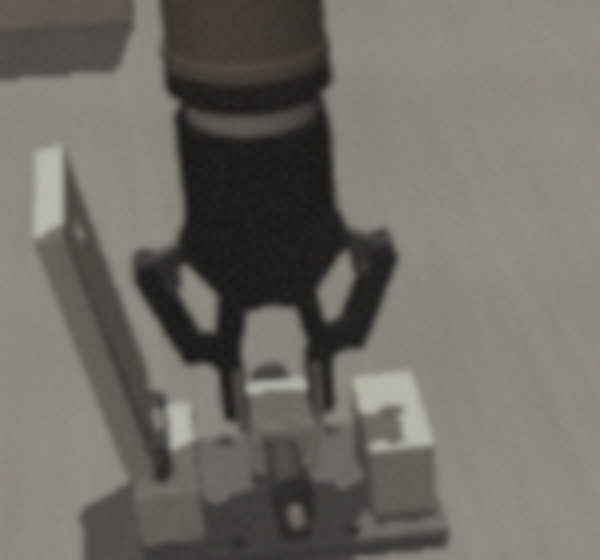

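The column lies centred (u≈391) under the saddle. I'll lower it the last bit and watch for contact.

```bash
python3 -m creep '[[[3,0,0],[0,0,0]],[[6,0,0],[0,0,0]],[[6,0,0],[0,0,0]]]'
python3 -m creep '[[[1.5,0,0],[0,0,0]],[[2.5,0,0],[0,0,0]],[[2.5,0,0],[0,0,0]]]'
```

```text
clock: 13.48
position: [0.4778, 0.0704, 0.0303]
orientation: [-0.5, -0.501, 0.501, -0.499]
force: [-0.4, -0.3, -0.3]
finger_gap: 0.0326
clock: 13.85
position: [0.4777, 0.0704, 0.0277]
orientation: [-0.5, -0.501, 0.501, -0.499]
force: [1.0, -0.2, -0.6]
finger_gap: 0.0325
```

```bash
python3 -m creep '[[[1,0,0],[0,0,0]],[[1.5,0,0],[0,0,0]],[[1.5,0,0],[0,0,0]]]'
python3 - <<'E'
from h import *
D=cam("side");save(D,"d9.png",(190,140,270,200),8)
W=cam("wrist");save(W,"w9.png",(160,160,400,380),3)
E
```

```text
clock: 14.22
position: [0.4778, 0.0705, 0.0263]
orientation: [-0.5, -0.501, 0.501, -0.499]
force: [-1.1, 0.2, 2.9]
finger_gap: 0.0326
```

View pics/d9.png

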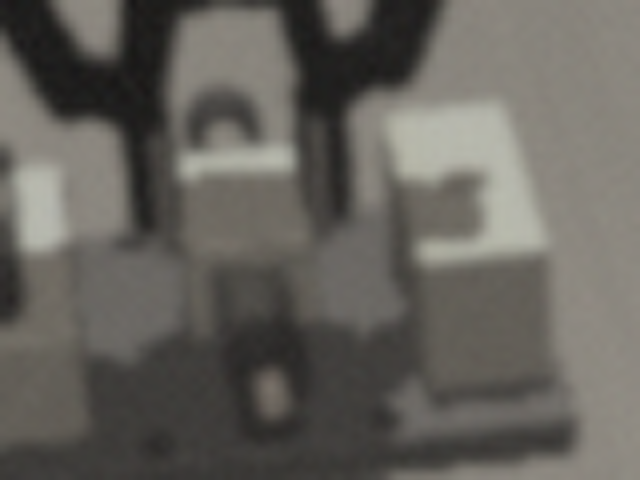

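View pics/w9.png

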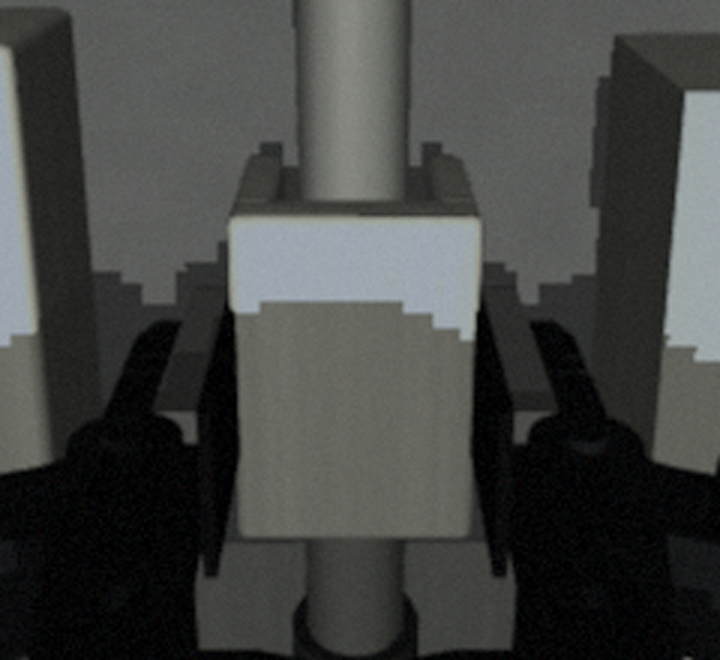

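Contact at 2.9 N: the saddle is seated over the column. Now I'll open a little and lift off.

```bash
python3 -m creep '[[[0,0,0],[0,0,0]],[[0,0,0],[0,0,0]],[[0,0,0],[0,0,0]],[[0,0,0],[0,0,0]]]' 46
python3 -m creep '[[[-10,0,0],[0,0,0]],[[-30,0,0],[0,0,0]],[[-60,0,0],[0,0,0]],[[-90,0,0],[0,0,0]],[[-120,0,0],[0,0,0]],[[-150,0,0],[0,0,0]],[[-160,0,0],[0,0,0]]]'
python3 - <<'E'
from h import *
s=observe();W=cam("wrist");save(W,"w10.png",None,1.4);print(s["position"],s["finger_gap"],s["force"])
D=cam("side");save(D,"d10.png",(150,90,290,230),4)
S=cam("scene");save(S,"s10.png",(320,180,480,340),4)
E
```

```text
clock: 14.82
position: [0.4778, 0.0704, 0.0263]
orientation: [-0.5, -0.501, 0.501, -0.499]
force: [-0.2, 0.4, -0.5]
finger_gap: 0.0458
clock: 15.7
position: [0.4792, 0.0706, 0.1885]
orientation: [0.501, 0.5, -0.5, 0.5]
force: [0.1, -0.2, -0.9]
finger_gap: 0.0457
[0.4792 0.0706 0.1885] 0.04566498500021875 [ 0.127  -0.2172 -0.853 ]
```

View pics/w10.png

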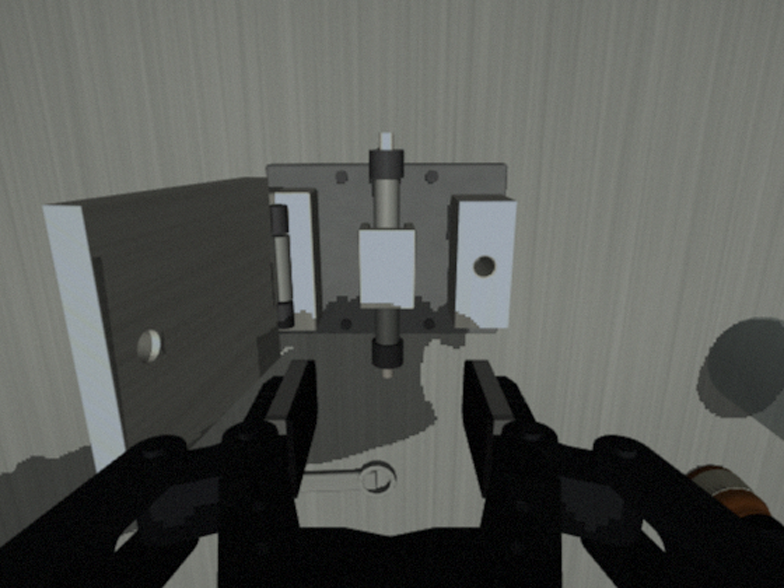

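View pics/s10.png

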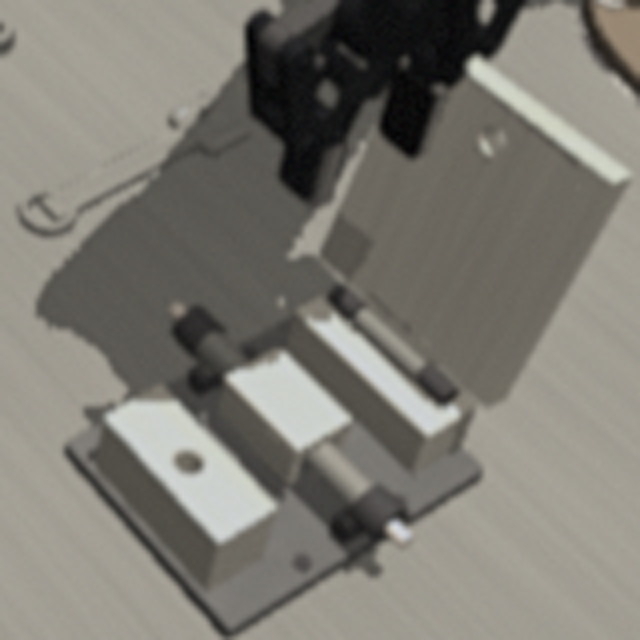

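View pics/d10.png

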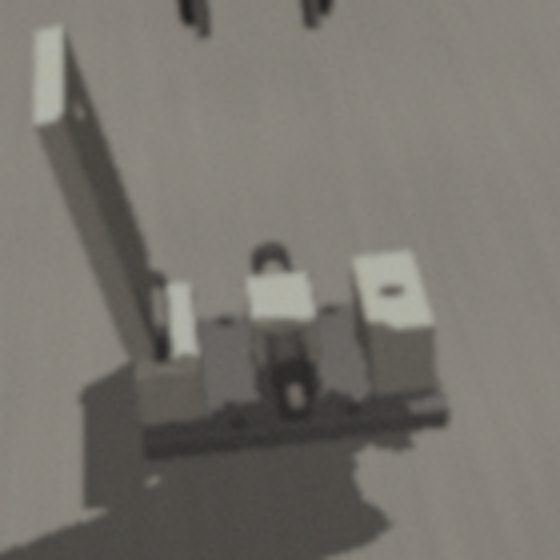

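The saddle sits centred on the column (wrist top face (360–415, 229–307), level with the hole at v≈266) and has been let go. For the lid I'll open fully, tilt the tool towards the robot, hook the rear finger behind the lid's free edge and bring it over.

```bash
python3 -m creep '[[[-40,0,0],[0,0,0]],[[-60,0,0],[0,0,-0.12]],[[-60,-25,0],[0,0,-0.25]],[[-60,-55,0],[0,0,-0.35]],[[-50,-80,0],[0,0,-0.35]],[[-45,-91,0],[0,0,-0.35]],[[-45,-91,0],[0,0,-0.35]]]' 85
python3 - <<'E'
from h import *
s=observe();W=cam("wrist");save(W,"w11.png",None,1.4);print(s["position"],s["finger_gap"],s["force"],s["joints"])
print(Ro.from_quat(s["orientation"]).as_matrix())
D=cam("side");save(D,"d11.png",(110,0,290,200),4)
E
```

```text
clock: 16.73
position: [0.3864, 0.0703, 0.2308]
orientation: [-0.404, -0.58, 0.58, -0.404]
force: [0.0, 0.3, 1.6]
finger_gap: 0.0853
[0.3864 0.0703 0.2308] 0.08527968742198556 [0.0067 0.3011 1.6494] [-0.2465  0.2132 -0.0161  1.9498 -0.0896  1.3221 -0.2263]
[[-0.3466  0.938  -0.0006]
 [ 0.0001 -0.0006 -1.    ]
 [-0.938  -0.3466  0.0001]]
```

View pics/w11.png

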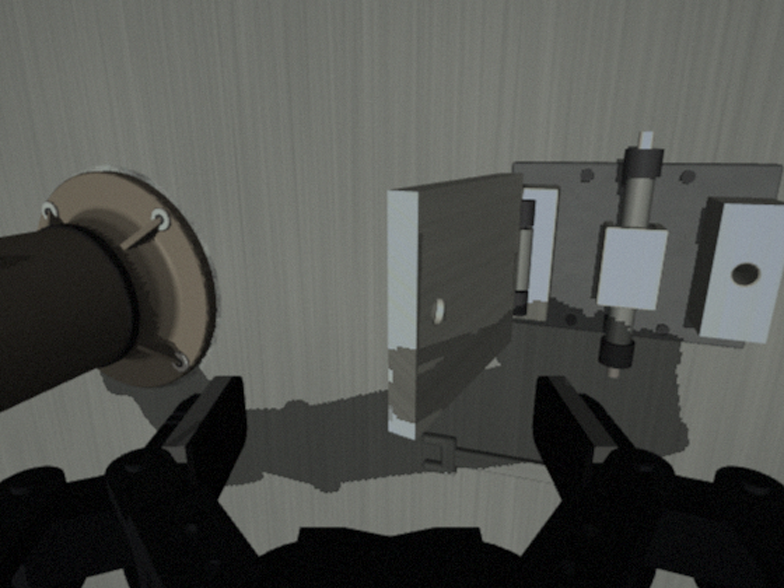

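View pics/d11.png

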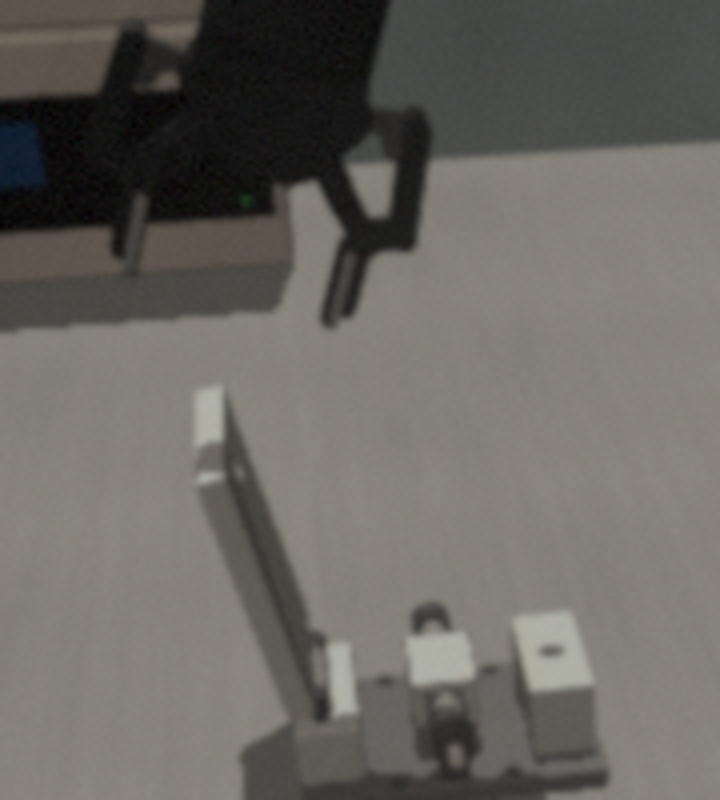

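The hand is tilted over the lid, with the rear finger on the robot side (side view tip at crop (130,262)) and the lid top at (210,430). I'll check the tip position against the model before descending.

```bash
python3 - <<'E'
from h import *
s=observe();D=cam("side");R=Ro.from_quat(s["orientation"]).as_matrix();t=s["position"]
for xt in(-.04,-.03,-.02,-.01,0,.019):
  X=np.array([[xt,y,z] for y in(-.0425,.0425) for z in(-.011,.011)])@R.T+t
  print(xt,((proj(D,X)-[110,0])*4).round().tolist(),X[0],X[2])
E
```

```text
-0.04 [[140.0, 238.0], [138.0, 254.0], [324.0, 287.0], [326.0, 304.0]] [0.3617 0.0815 0.2837] [0.4415 0.0814 0.2544]
-0.03 [[135.0, 259.0], [134.0, 275.0], [319.0, 307.0], [321.0, 324.0]] [0.3583 0.0815 0.2743] [0.4381 0.0814 0.2451]
-0.02 [[131.0, 279.0], [130.0, 296.0], [314.0, 327.0], [316.0, 344.0]] [0.3548 0.0815 0.265 ] [0.4346 0.0814 0.2357]
-0.01 [[127.0, 300.0], [126.0, 317.0], [309.0, 346.0], [311.0, 364.0]] [0.3514 0.0815 0.2556] [0.4312 0.0814 0.2263]
0 [[123.0, 320.0], [122.0, 337.0], [304.0, 365.0], [306.0, 383.0]] [0.3479 0.0815 0.2462] [0.4277 0.0814 0.2169]
0.019 [[116.0, 357.0], [114.0, 375.0], [295.0, 401.0], [296.0, 420.0]] [0.3414 0.0815 0.2283] [0.4212 0.0814 0.1991]
```

The open tips lie about 30 mm behind the reported TCP. I'll use that and bring the rear finger down behind the lid's edge.

```bash
python3 -m creep '[[[20,5,0],[0,0,0]],[[45,13,0],[0,0,0]],[[70,22,0],[0,0,0]],[[90,29,0],[0,0,0]],[[100,32,0],[0,0,0]],[[100,32,0],[0,0,0]]]'
python3 - <<'E'
from h import *
s=observe();D=cam("side");save(D,"d12.png",(110,20,270,180),4);print(s["position"],s["force"])
W=cam("wrist");save(W,"w12.png")
E
```

```text
clock: 17.62
position: [0.3838, 0.0706, 0.1266]
orientation: [-0.405, -0.58, 0.58, -0.404]
force: [0.7, 0.3, 0.3]
finger_gap: 0.0854
[0.3838 0.0706 0.1266] [0.6856 0.3047 0.3349]
```

View pics/d12.png

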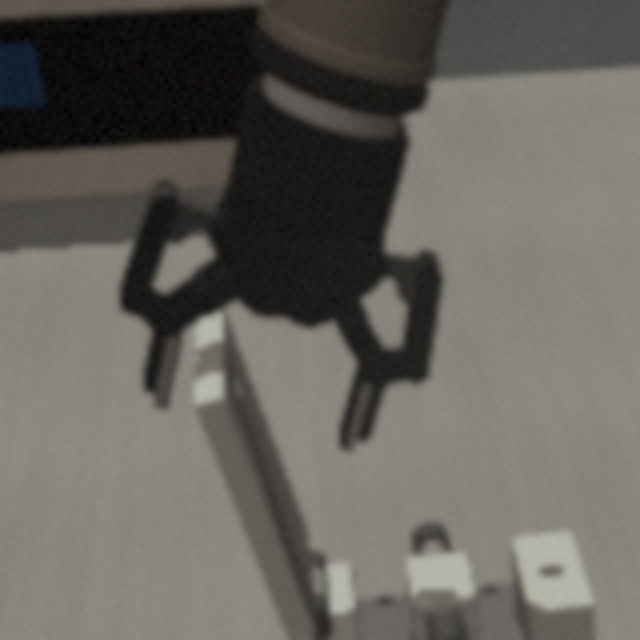

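View pics/w12.png

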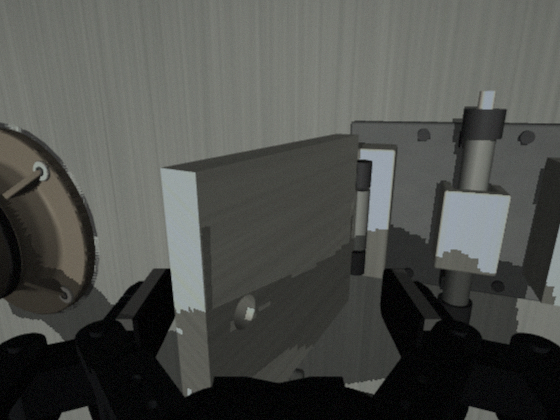

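The rear finger is behind the lid. Now I'll push it past vertical while untilting the tool.

```bash
python3 -m creep '[[[-5,9,0],[0,0,0.04]],[[-11,20,0],[0,0,0.085]],[[-17,31,0],[0,0,0.13]],[[-23,41,0],[0,0,0.175]],[[-29,52,0],[0,0,0.22]],[[-35,63,0],[0,0,0.27]],[[-41,73,0],[0,0,0.315]],[[-45,80,0],[0,0,0.347]],[[-45,80,0],[0,0,0.347]]]'
python3 - <<'E'
from h import *
s=observe();D=cam("side");save(D,"d13.png",(110,20,310,180),4);print(s["position"],s["force"],Ro.from_quat(s["orientation"]).as_matrix()[:,0])
E
```

```text
clock: 18.85
position: [0.4755, 0.0707, 0.1423]
orientation: [-0.5, -0.5, 0.5, -0.499]
force: [-0.8, 0.1, -0.2]
finger_gap: 0.0846
[0.4755 0.0707 0.1423] [-0.7811  0.1077 -0.2344] [-0.0016  0.001  -1.    ]
```

View pics/d13.png

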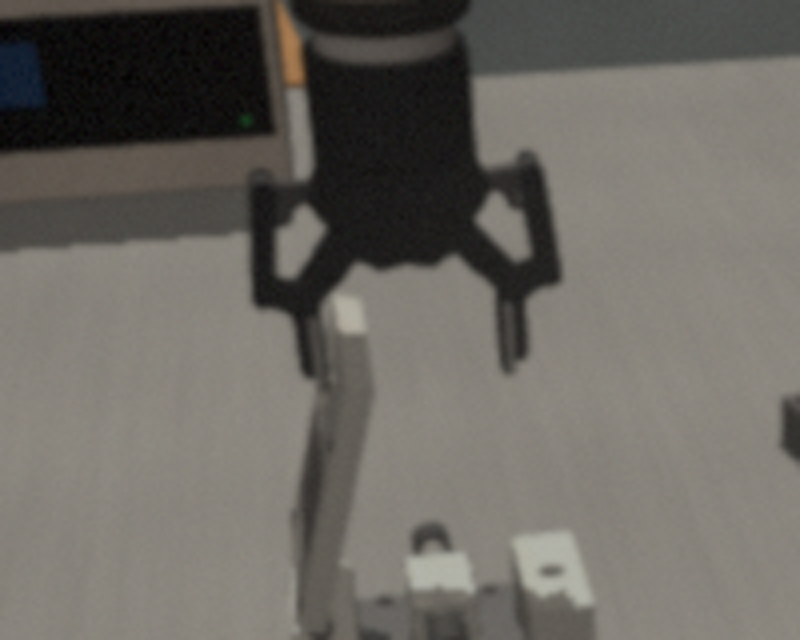

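The lid is past vertical, resting on the rear finger. I'll continue along the arc.

```bash
python3 -m creep '[[[4,11,0],[0,0,0]],[[8,22,0],[0,0,0]],[[12,33,0],[0,0,0]],[[19,43,0],[0,0,0]],[[26,53,0],[0,0,0]],[[33,62,0],[0,0,0]],[[42,70,0],[0,0,0]],[[52,78,0],[0,0,0]],[[61,85,0],[0,0,0]],[[61,85,0],[0,0,0]]]'
python3 - <<'E'
from h import *
s=observe();D=cam("side");save(D,"d14.png",(130,60,310,200),4);print(s["position"],s["force"],Ro.from_quat(s["orientation"]).as_matrix()[:,0])
E
```

```text
clock: 20.15
position: [0.5596, 0.0703, 0.0799]
orientation: [-0.499, -0.501, 0.501, -0.498]
force: [-0.1, -0.4, 0.4]
finger_gap: 0.0853
[0.5596 0.0703 0.0799] [-0.0833 -0.3966  0.3919] [-0.0046  0.0003 -1.    ]
```

View pics/d14.png

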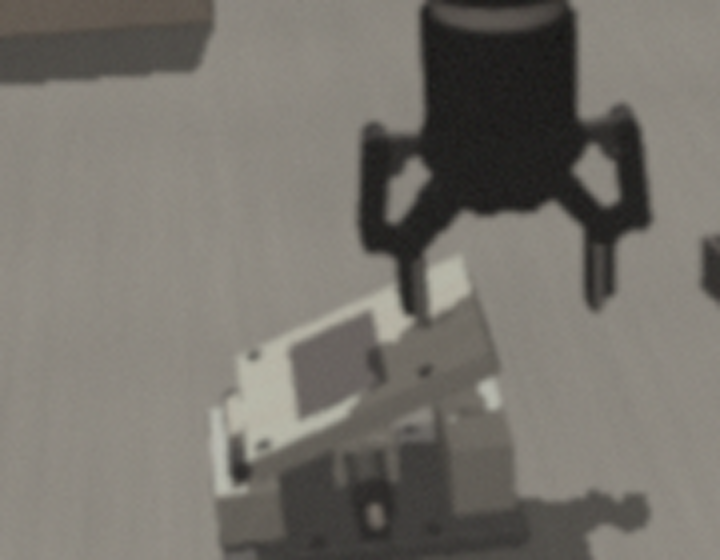

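The lid is at about 0.4 rad. I'll bring it down to near contact, then press slowly.

```bash
python3 -m creep '[[[8,4,0],[0,0,0]],[[16,8,0],[0,0,0]],[[24,11,0],[0,0,0]],[[30,13,0],[0,0,0]],[[34,14,0],[0,0,0]],[[34,14,0],[0,0,0]]]'
python3 -m creep '[[[2,1,0],[0,0,0]],[[4,1,0],[0,0,0]],[[4,1,0],[0,0,0]]]'
```

```text
clock: 20.95
position: [0.5734, 0.0702, 0.046]
orientation: [-0.499, -0.501, 0.501, -0.499]
force: [0.4, 0.1, -0.6]
finger_gap: 0.0851
clock: 21.32
position: [0.5747, 0.0703, 0.0421]
orientation: [-0.499, -0.501, 0.501, -0.499]
force: [0.6, 0.3, 0.3]
finger_gap: 0.0848
```

```bash
python3 -m creep '[[[2,0,0],[0,0,0]],[[3.5,0,0],[0,0,0]],[[3.5,0,0],[0,0,0]]]'
python3 -m creep '[[[2,0,0],[0,0,0]],[[2.5,0,0],[0,0,0]],[[2.5,0,0],[0,0,0]]]'
python3 - <<'E'
from h import *
s=observe();D=cam("side");save(D,"d15.png",(150,90,310,210),5);print(s["position"],s["force"])
E
```

```text
clock: 21.7
position: [0.5752, 0.0703, 0.0389]
orientation: [-0.5, -0.501, 0.501, -0.499]
force: [0.5, 0.7, 4.0]
finger_gap: 0.0849
clock: 22.08
position: [0.5755, 0.0703, 0.0369]
orientation: [-0.5, -0.5, 0.501, -0.499]
force: [-0.3, -0.9, 7.0]
finger_gap: 0.0851
[0.5755 0.0703 0.0369] [-0.315  -0.8917  7.0073]
```

View pics/d15.png

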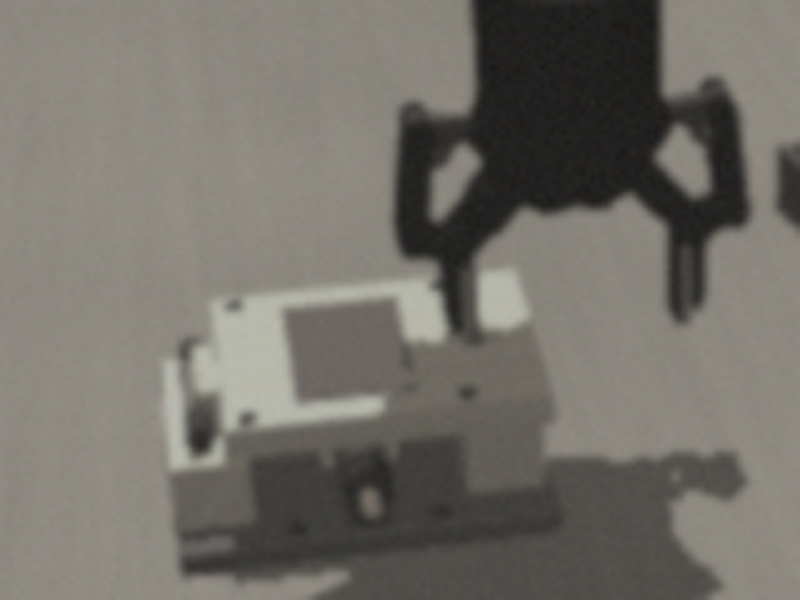

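```bash
python3 -m creep '[[[1.5,0,0],[0,0,0]],[[2,0,0],[0,0,0]],[[2,0,0],[0,0,0]]]'
python3 -m creep '[[[-15,0,0],[0,0,0]],[[-50,0,0],[0,0,0]],[[-90,0,20],[0,0,0]],[[-130,-20,60],[0,0,0]],[[-150,-40,100],[0,0,0]],[[-150,-40,100],[0,0,0]]]'
python3 - <<'E'
from h import *
s=observe();D=cam("side");save(D,"d16.png",(150,90,310,210),5);print(s["position"],s["force"])
W=cam("wrist");save(W,"w16.png",None,1.4)
S=cam("scene");save(S,"s16.png",(320,180,480,340),4)
E
```

```text
clock: 22.5
position: [0.5755, 0.0703, 0.0366]
orientation: [-0.5, -0.5, 0.501, -0.499]
force: [-3.7, -1.5, 19.6]
finger_gap: 0.0848
clock: 23.25
position: [0.5351, -0.0338, 0.1885]
orientation: [-0.502, -0.498, 0.502, -0.498]
force: [0.0, 0.5, 0.2]
finger_gap: 0.0854
[ 0.5351 -0.0338  0.1885] [0.0038 0.5183 0.2158]
```

View pics/d16.png

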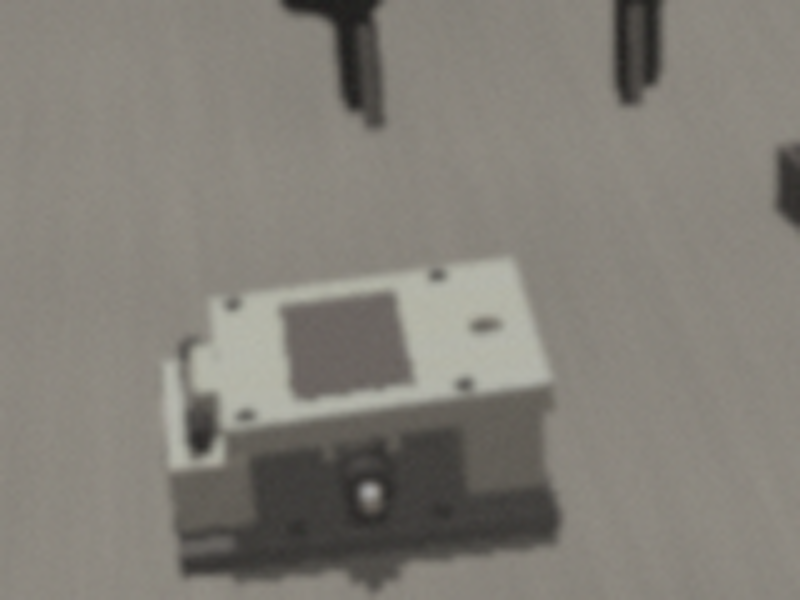

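View pics/w16.png

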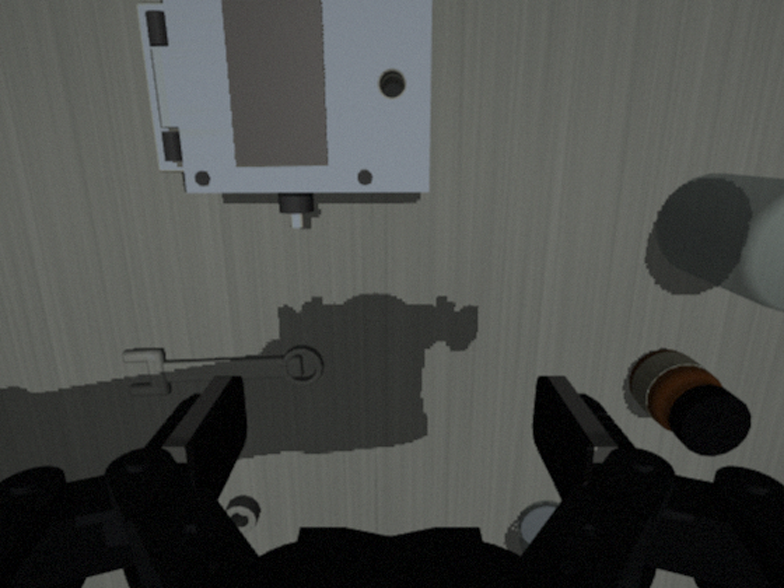

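View pics/s16.png

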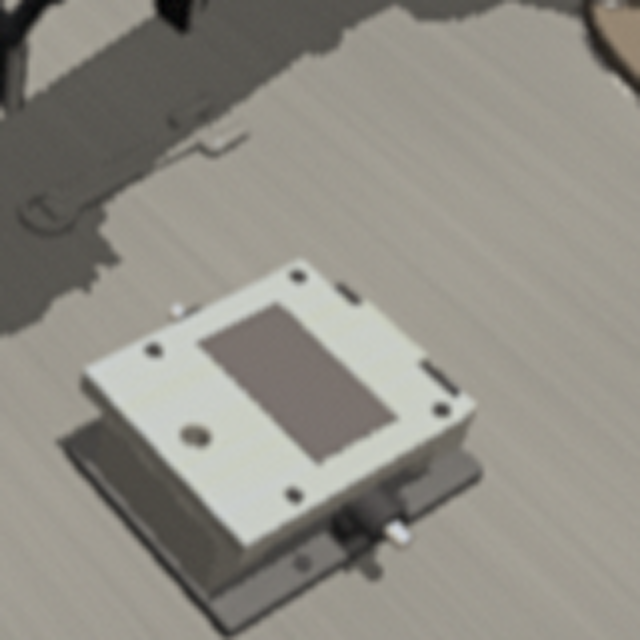

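The lid went fully down (19.6 N at its stop) and on release stays nearly shut. The lid hole shows at wrist (392,84) and scene crop (195,436). Next the wide-headed pin: I'll move over near the rack.

```bash
python3 -m creep '[[[-10,-2,30],[0,0,0]],[[-20,-5,75],[0,0,0]],[[-30,-8,125],[0,0,0]],[[-30,-10,175],[0,0,0]],[[-30,-12,225],[0,0,0]],[[-30,-14,270],[0,0,0]],[[-30,-15,300],[0,0,0]],[[-30,-15,306],[0,0,0]],[[-30,-15,306],[0,0,0]]]'
python3 - <<'E'
from h import *
s=observe();W=cam("wrist");save(W,"w17.png",None,1.4);print(s["position"],s["force"],s["clock"])
for th in("pin","spare_pin"):
    for a in silhouettes(W,th)[:1]:
        y,x=np.nonzero(a["pixels"]);print(th,a["score"],x.min(),x.max(),y.min(),y.max())
D=cam("side");save(D,"d17.png",(200,250,360,410),4)
E
```

```text
clock: 24.52
position: [0.5211, -0.3331, 0.2151]
orientation: [0.499, 0.502, -0.5, 0.499]
force: [-0.2, 0.7, -0.1]
finger_gap: 0.0848
[ 0.5211 -0.3331  0.2151] [-0.1597  0.7461 -0.1438] 24.525
pin 0.71 264 289 251 289
spare_pin 0.93 258 276 198 222
```

View pics/w17.png

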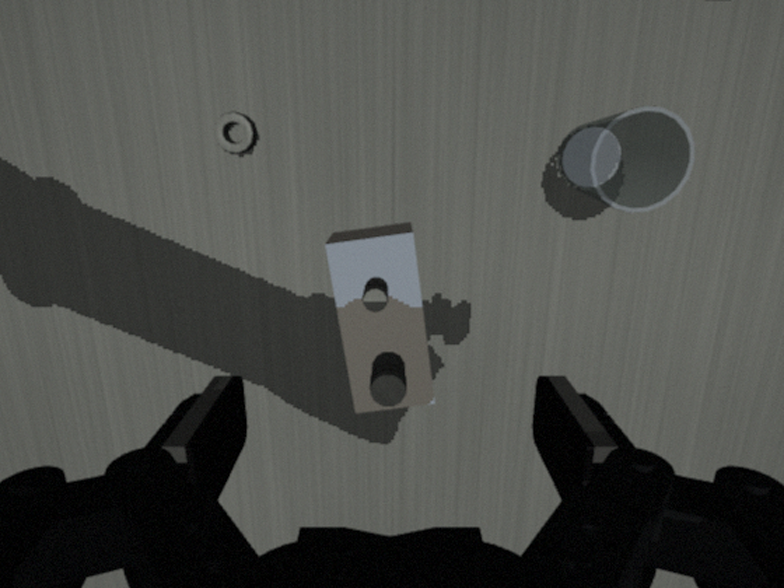

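View pics/d17.png

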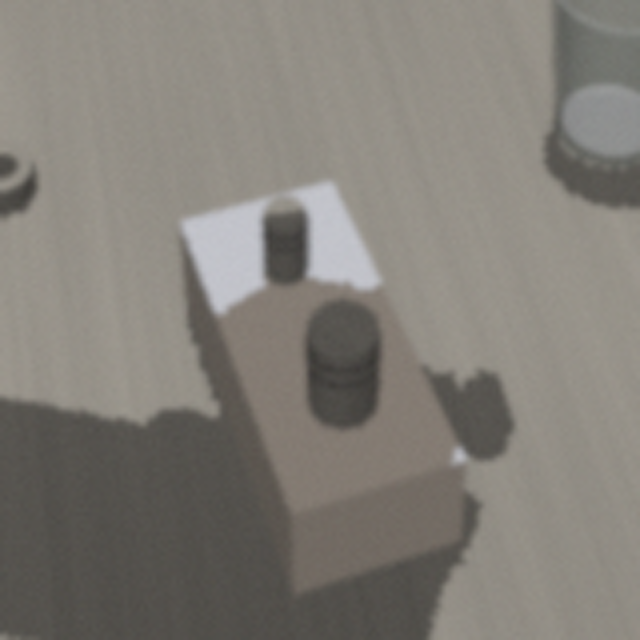

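The wide-headed pin's top is at wrist (388,388) and the thin one's at (375,299).

```bash
python3 - <<'E'
from h import *
s=observe();W=cam("wrist");print(s["position"])
f=lambda u,v,z:onz(W,u/1.4,v/1.4,z)
print("pin",f(388,388,.083),"spare",f(375,299.5,.075))
print("rack",f(327,243,.045),f(413,233,.045),f(357,412,.045),f(434,404,.045))
E
```

```text
[ 0.5211 -0.333   0.2159]
pin [ 0.5197 -0.4137  0.083 ] spare [ 0.5113 -0.3552  0.075 ]
rack [ 0.478  -0.3245  0.045 ] [ 0.5364 -0.3176  0.045 ] [ 0.4962 -0.4539  0.045 ] [ 0.5541 -0.4469  0.045 ]
```

```bash
python3 -m creep '[[[0,-1,40],[0,0,0]],[[20,-1,75],[0,0,0]],[[60,-1,82],[0,0,0]],[[90,-1,82],[0,0,0]],[[110,-1,82],[0,0,0]],[[110,-1,82],[0,0,0]]]' 50
python3 - <<'E'
from h import *
s=observe();W=cam("wrist");save(W,"w18.png",None,1.4);print(s["position"],s["force"],s["clock"],s["finger_gap"])
E
```

```text
clock: 25.52
position: [0.5194, -0.414, 0.1046]
orientation: [0.499, 0.503, -0.5, 0.498]
force: [-0.3, -1.0, 0.3]
finger_gap: 0.0502
[ 0.5194 -0.414   0.1046] [-0.3097 -1.0028  0.2691] 25.525 0.050198885271173964
```

View pics/w18.png

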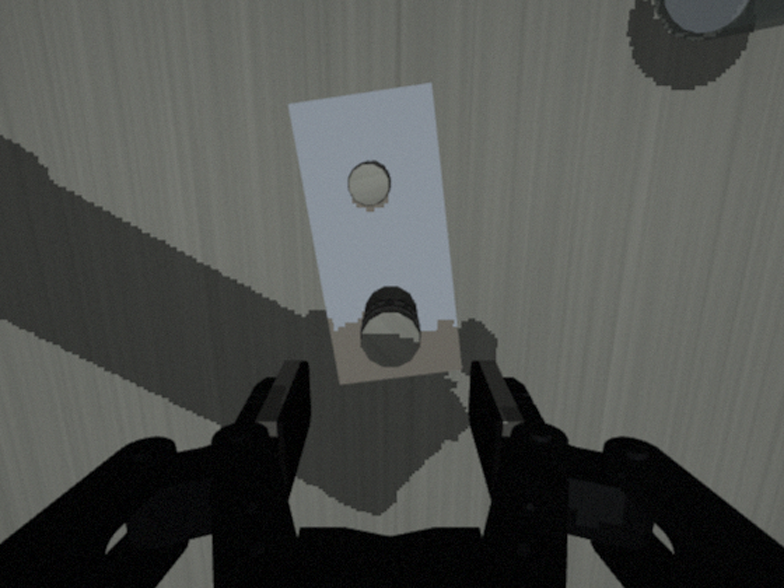

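The pin's head is centred between the pads at (391,338). I'll go straight down and grip it.

```bash
python3 -m creep '[[[15,0,0],[0,0,0]],[[35,0,0],[0,0,0]],[[55,0,0],[0,0,0]],[[66,0,0],[0,0,0]],[[70,0,0],[0,0,0]],[[70,0,0],[0,0,0]]]'
python3 - <<'E'
from h import *
s=observe();W=cam("wrist");save(W,"w19.png",(150,160,430,400),2.8);print(s["position"],s["force"],s["clock"],s["finger_gap"])
D=cam("side");save(D,"d19.png",(210,240,350,400),5)
E
```

```text
clock: 26.32
position: [0.52, -0.4147, 0.036]
orientation: [0.499, 0.502, -0.5, 0.499]
force: [-0.0, 0.2, 0.4]
finger_gap: 0.0499
[ 0.52   -0.4147  0.036 ] [-0.0045  0.2243  0.4034] 26.325 0.04986680988281667
```

View pics/w19.png

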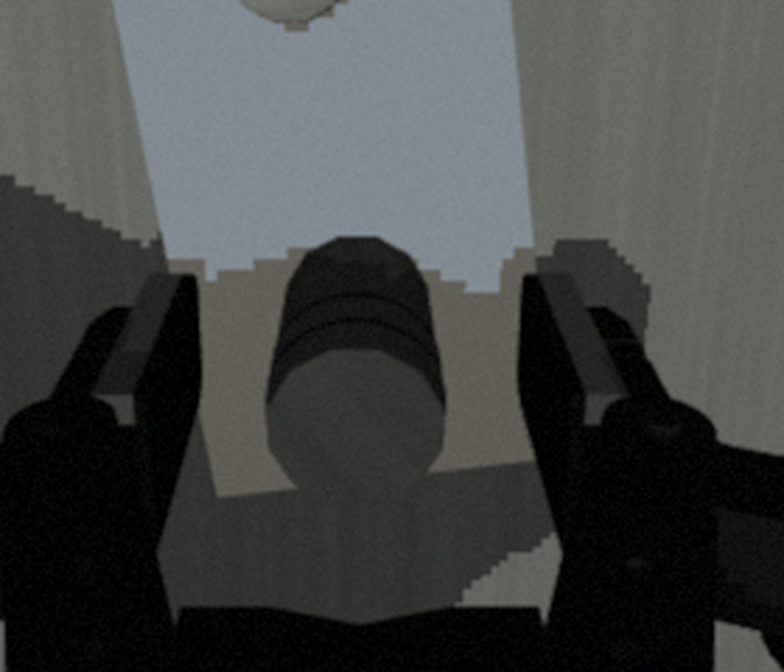

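View pics/d19.png

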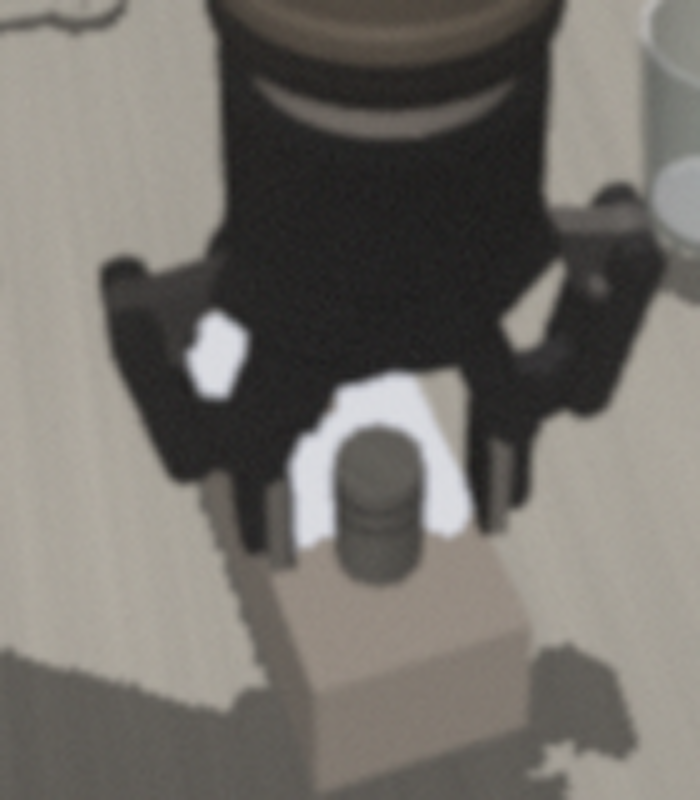

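The head lies between the pads, whose tips are about 15 mm above the rack's top. Closing and lifting.

```bash
python3 -m creep '[[[2,0,1],[0,0,0]],[[2,0,1],[0,0,0]],[[2,0,1],[0,0,0]],[[2,0,1],[0,0,0]],[[2,0,1],[0,0,0]],[[2,0,1],[0,0,0]],[[2,0,1],[0,0,0]],[[2,0,1],[0,0,0]]]' 14
python3 -m creep '[[[-10,0,0],[0,0,0]],[[-30,0,0],[0,0,0]],[[-60,0,0],[0,0,0]],[[-90,0,0],[0,0,0]],[[-120,0,0],[0,0,0]],[[-140,0,0],[0,0,0]],[[-140,0,0],[0,0,0]]]'
python3 - <<'E'
from h import *
s=observe();W=cam("wrist");save(W,"w20.png",(150,160,430,400),2.8);print(s["position"],s["force"],s["clock"],s["finger_gap"],Ro.from_quat(s["orientation"]).as_matrix())
D=cam("side");save(D,"d20.png",(200,160,360,360),4)
S=cam("scene");save(S,"s20.png",(180,60,360,200),4)
E
```

```text
clock: 27.42
position: [0.5207, -0.4164, 0.0352]
orientation: [0.499, 0.501, -0.5, 0.5]
force: [-0.8, -0.3, 4.9]
finger_gap: 0.0213
clock: 28.3
position: [0.5217, -0.4171, 0.1773]
orientation: [0.5, 0.5, -0.499, 0.501]
force: [-0.0, 0.3, -1.7]
finger_gap: 0.0212
[ 0.5217 -0.4171  0.1773] [-0.0334  0.2672 -1.7273] 28.3 0.021214907641013147 [[ 0.002   1.      0.0018]
 [-0.0012  0.0018 -1.    ]
 [-1.      0.002   0.0012]]
```

View pics/w20.png

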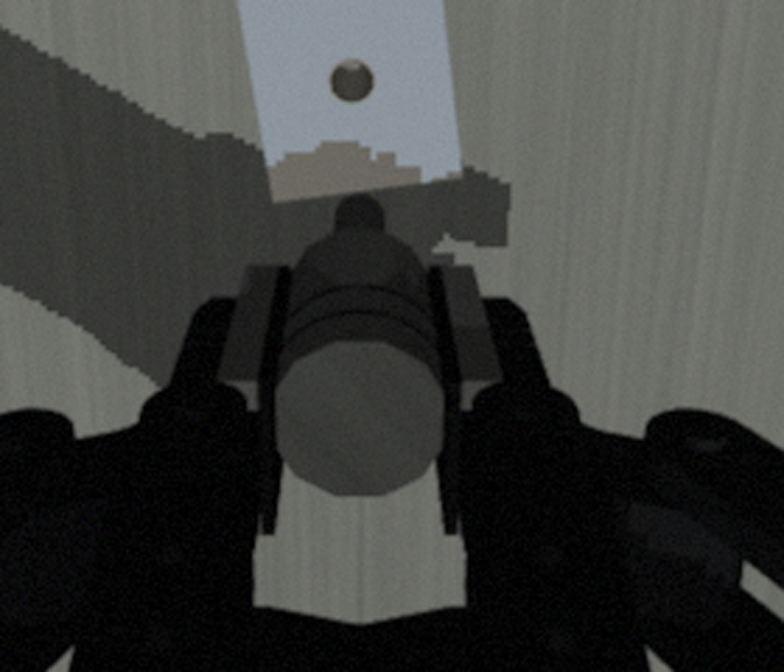

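View pics/d20.png

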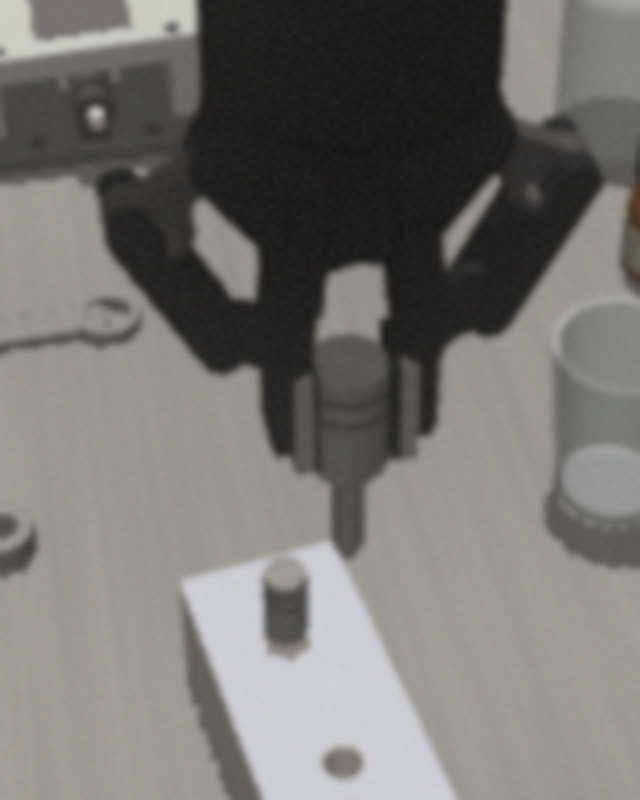

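View pics/s20.png

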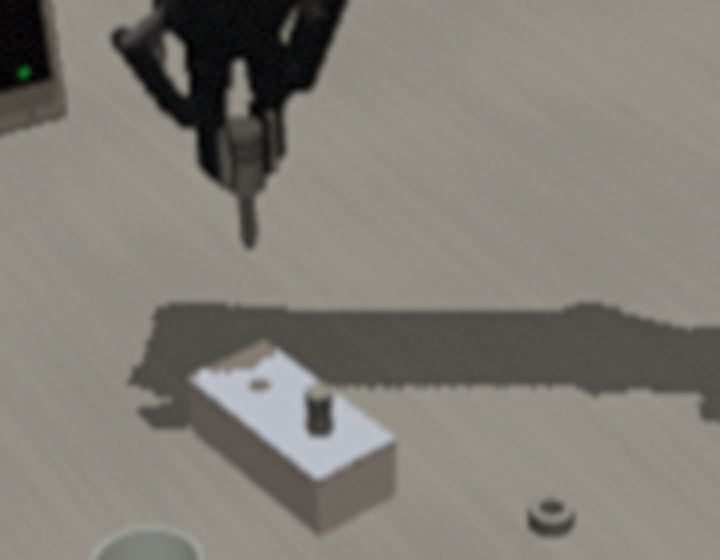

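The pin is lifted out upright and the spare is still in its hole. I'll carry it across to above the lid hole.

```bash
python3 -m creep '[[[0,1,-30],[0,0,0]],[[0,3,-80],[0,0,0]],[[0,5,-135],[0,0,0]],[[0,7,-190],[0,0,0]],[[0,9,-245],[0,0,0]],[[0,11,-300],[0,0,0]],[[0,13,-355],[0,0,0]],[[0,14,-405],[0,0,0]],[[0,16,-450],[0,0,0]],[[0,17,-475],[0,0,0]]]'
python3 - <<'E'
from h import *
s=observe();W=cam("wrist");save(W,"w21.png",None,1.4);print(s["position"],s["force"],s["clock"],s["finger_gap"],Ro.from_quat(s["orientation"]).as_matrix())
E
```

```text
clock: 29.7
position: [0.5352, 0.0622, 0.1735]
orientation: [0.498, 0.503, -0.499, 0.499]
force: [0.2, -0.9, -0.4]
finger_gap: 0.0212
[0.5352 0.0622 0.1735] [ 0.1719 -0.9289 -0.4331] 29.7 0.021193408050021584 [[-0.0052  1.      0.0054]
 [ 0.0024  0.0055 -1.    ]
 [-1.     -0.0052 -0.0024]]
```

View pics/w21.png

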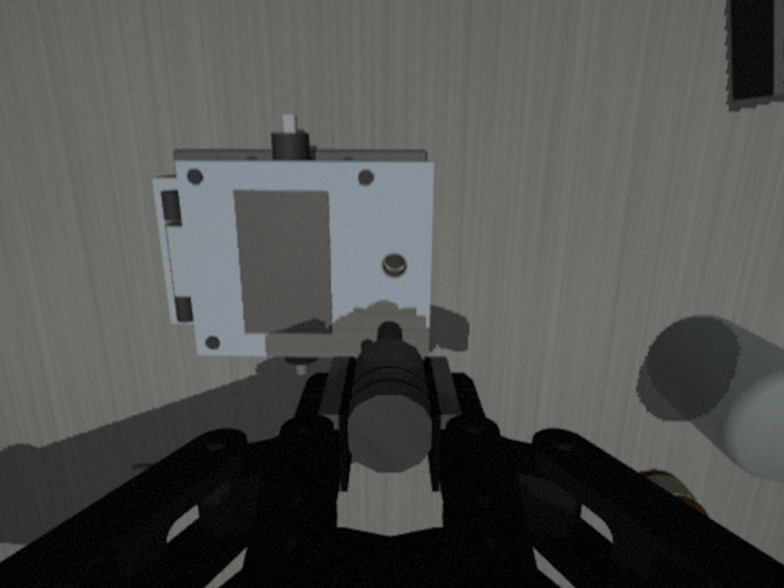

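The lid hole is at (394,265) and the pin's foot at (390,328).

```bash
python3 - <<'E'
from h import *
s=observe();W=cam("wrist");p=s["position"];save(W,"w22.png",(200,130,340,350),4);print(p)
f=lambda u,v,z:onz(W,u/1.4,v/1.4,z)
print("hole",f(394,264.5,.071)," foot", f(389.5,328,p[2]-.0302)-p)
print("lid corners",f(177,161,.0715),f(434,161,.072))
E
```

```text
[0.5352 0.0655 0.1735]
hole [0.5369 0.0757 0.071 ]  foot [-0.0005  0.0008 -0.0302]
lid corners [0.4246 0.1295 0.0715] [0.5567 0.1306 0.072 ]
```

View pics/w22.png

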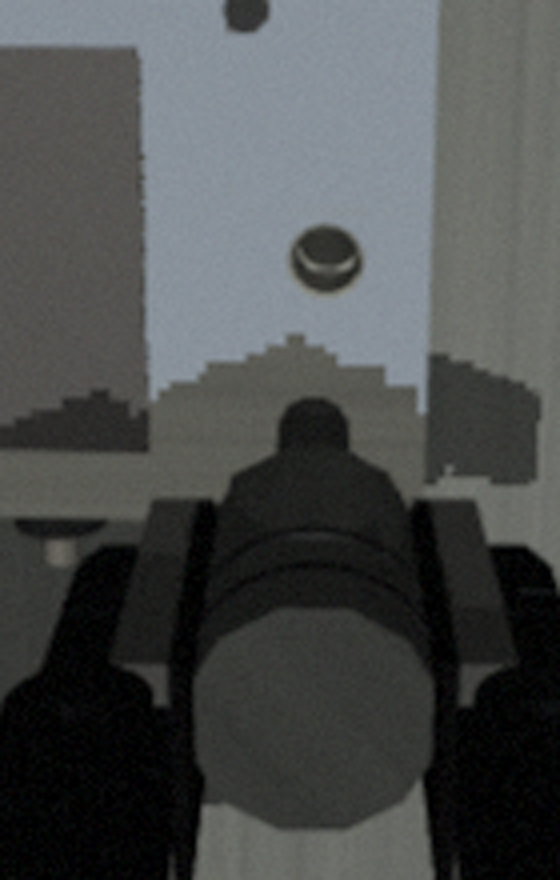

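The arm was still settling, so I'll hold a moment, then measure on a steady picture.

```bash
python3 -m creep '[[[30,2,-5],[0,0,0]],[[43,2,-5],[0,0,0]],[[43,2,-5],[0,0,0]],[[43,2,-5],[0,0,0]]]'
python3 - <<'E'
from h import *
s=observe();W=cam("wrist");p=s["position"];save(W,"w23.png",(200,130,340,350),4);print(p,s["force"],observe()["position"],s["clock"],Ro.from_quat(s["orientation"]).as_matrix())
E
```

```text
clock: 30.3
position: [0.5375, 0.0674, 0.1311]
orientation: [0.498, 0.503, -0.499, 0.5]
force: [0.5, 0.7, -1.0]
finger_gap: 0.0217
[0.5375 0.0674 0.1311] [ 0.5336  0.7136 -0.9659] [0.5377 0.0676 0.1314] 30.3 [[-0.0044  1.      0.0064]
 [ 0.0029  0.0065 -1.    ]
 [-1.     -0.0044 -0.003 ]]
```

View pics/w23.png

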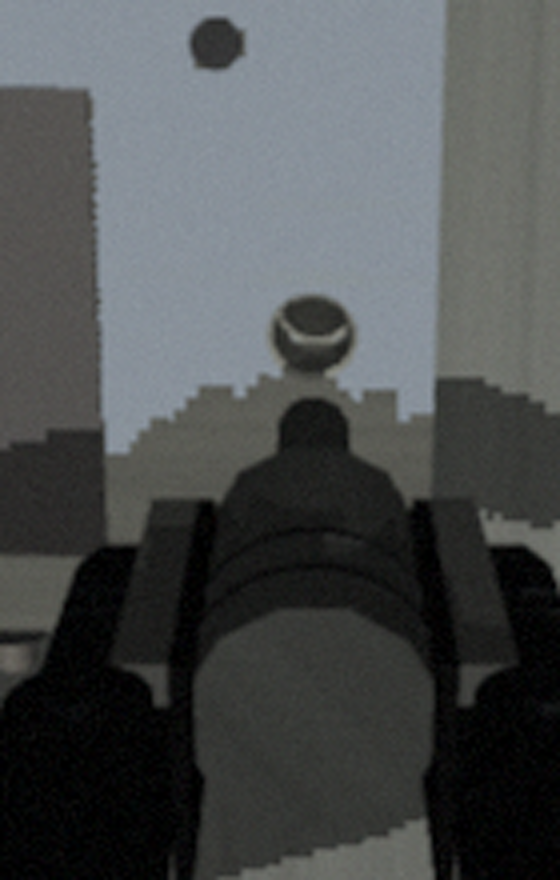

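```bash
python3 -m creep '[[[10,0,-2.5],[0,0,0]],[[22,0,-2.5],[0,0,0]],[[26,0,-2.5],[0,0,0]],[[26,0,-2.5],[0,0,0]]]'
python3 - <<'E'
from h import *
s=observe();W=cam("wrist");p=s["position"];save(W,"w24.png",(200,130,340,350),4);print(p,s["force"],observe()["position"],s["clock"])
D=cam("side");save(D,"d24.png",(200,80,300,180),7)
S=cam("scene");save(S,"s24.png",(320,220,440,340),6)
E
```

```text
clock: 30.85
position: [0.5372, 0.0701, 0.1048]
orientation: [0.498, 0.504, -0.499, 0.5]
force: [-0.6, -0.5, -1.0]
finger_gap: 0.0218
[0.5372 0.0701 0.1048] [-0.6108 -0.4554 -0.9742] [0.5375 0.0701 0.1052] 30.85
```

View pics/w24.png

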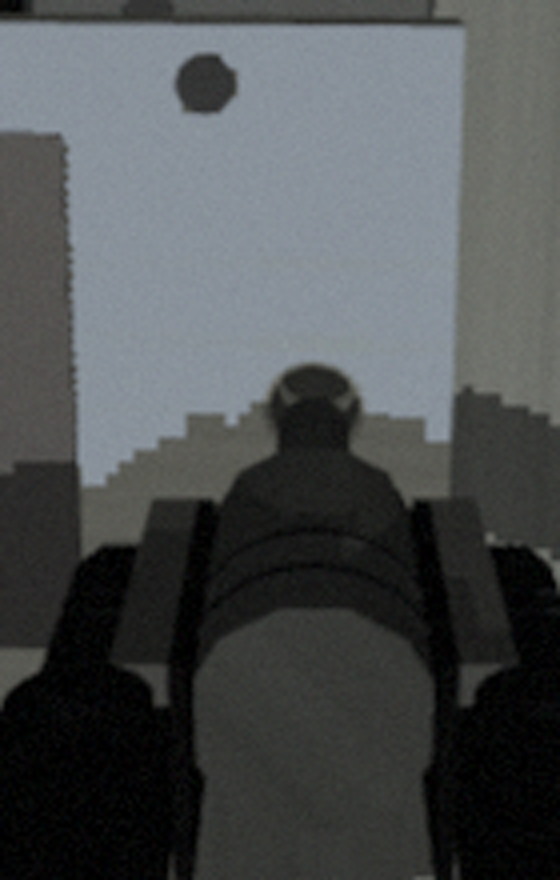

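View pics/d24.png

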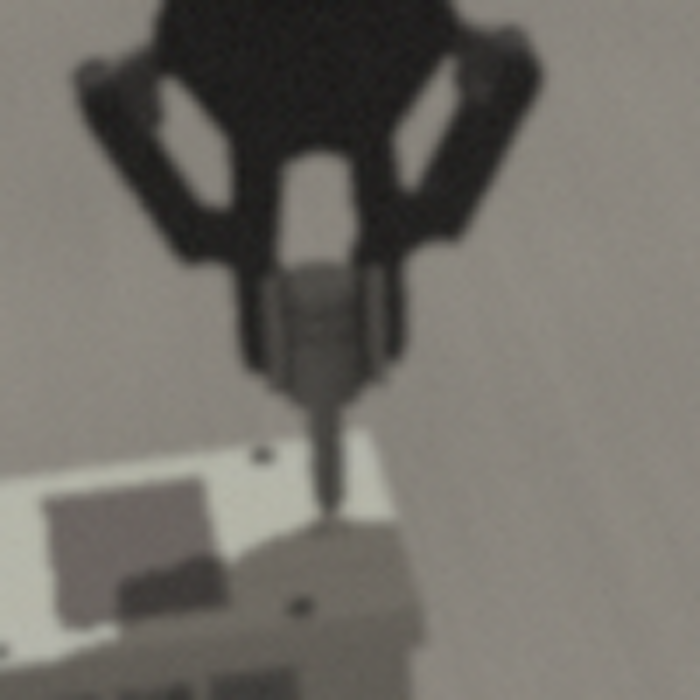

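View pics/s24.png

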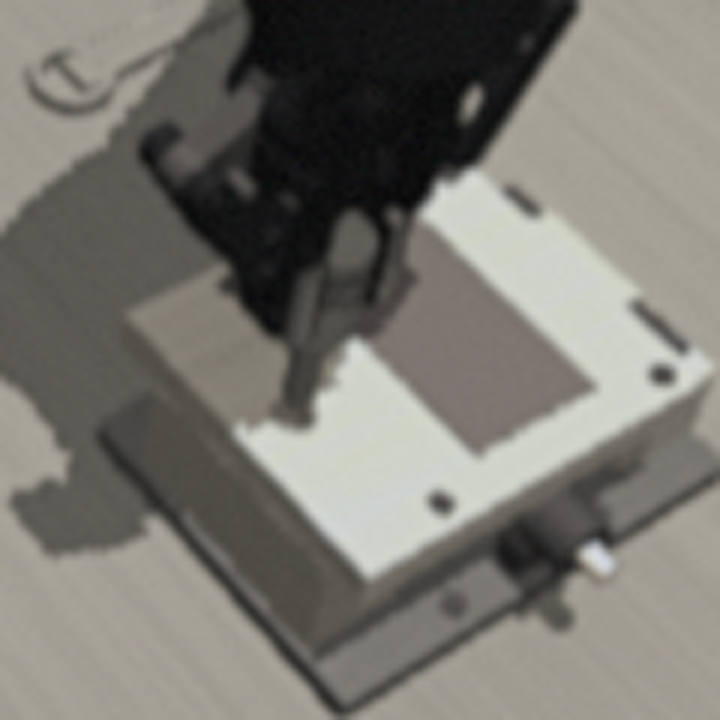

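The foot is at the mouth of the hole, in line (hole centre u≈315, pin u≈314; computed offset under 1 mm). Inserting gently.

```bash
python3 -m creep '[[[4,0,-0.5],[0,0,0]],[[8,0,-0.5],[0,0,0]],[[12,0,-0.5],[0,0,0]],[[12,0,-0.5],[0,0,0]]]'
python3 -m creep '[[[4,0,0],[0,0,0]],[[8,0,0],[0,0,0]],[[12,0,0],[0,0,0]],[[12,0,0],[0,0,0]]]'
```

```text
clock: 31.5
position: [0.5374, 0.0707, 0.0931]
orientation: [0.498, 0.503, -0.499, 0.5]
force: [-0.2, -0.2, -1.0]
finger_gap: 0.0212
clock: 32.0
position: [0.5371, 0.0706, 0.0807]
orientation: [0.498, 0.504, -0.499, 0.5]
force: [0.5, 0.0, -0.1]
finger_gap: 0.0217
```

```bash
python3 -m creep '[[[3,0,0],[0,0,0]],[[6,0,0],[0,0,0]],[[9,0,0],[0,0,0]],[[12,0,0],[0,0,0]],[[12,0,0],[0,0,0]]]'
python3 - <<'E'
from h import *
s=observe();D=cam("side");save(D,"d25.png",(200,80,300,180),7);print(s["position"],s["force"])
E
```

```text
clock: 32.62
position: [0.5368, 0.0706, 0.0684]
orientation: [0.498, 0.504, -0.499, 0.5]
force: [-0.2, 0.1, -0.9]
finger_gap: 0.0216
[0.5368 0.0706 0.0684] [-0.1574  0.0525 -0.9031]
```

View pics/d25.png

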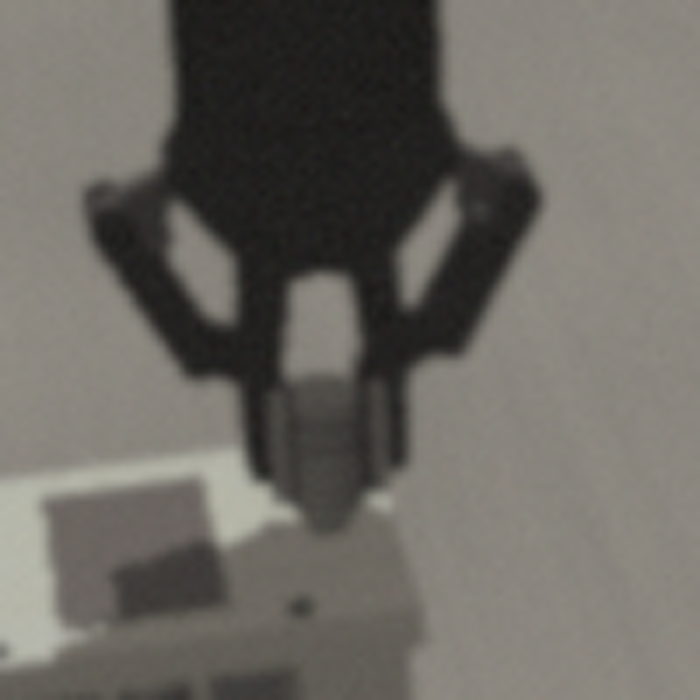

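No force with the foot well inside the lower half. I'll continue until the head bears on the lid.

```bash
python3 -m creep '[[[3,0,0],[0,0,0]],[[5,0,0],[0,0,0]],[[7,0,0],[0,0,0]],[[7,0,0],[0,0,0]]]'
python3 -m creep '[[[2,0,0],[0,0,0]],[[3,0,0],[0,0,0]],[[3,0,0],[0,0,0]]]'
```

```text
clock: 33.17
position: [0.5369, 0.0706, 0.0615]
orientation: [0.498, 0.504, -0.499, 0.5]
force: [0.2, -0.3, -2.2]
finger_gap: 0.0213
clock: 33.55
position: [0.5373, 0.0706, 0.0587]
orientation: [0.498, 0.503, -0.499, 0.5]
force: [-0.2, -0.2, 2.6]
finger_gap: 0.0217
```

```bash
python3 -m creep '[[[1.5,0,0],[0,0,0]],[[2,0,0],[0,0,0]],[[2,0,0],[0,0,0]]]'
python3 -m creep '[[[1,0,0],[0,0,0]],[[1.5,0,0],[0,0,0]],[[1.5,0,0],[0,0,0]]]'
```

```text
clock: 33.92
position: [0.5375, 0.0707, 0.0568]
orientation: [0.498, 0.503, -0.499, 0.5]
force: [-0.2, -0.5, 4.5]
finger_gap: 0.0213
clock: 34.3
position: [0.5376, 0.0707, 0.0561]
orientation: [0.498, 0.503, -0.499, 0.5]
force: [-2.4, -1.1, 12.4]
finger_gap: 0.0214
```

```bash
python3 -m creep '[[[1.5,0,0],[0,0,0]],[[2,0,0],[0,0,0]],[[2,0,0],[0,0,0]],[[2,0,0],[0,0,0]]]'
python3 - <<'E'
from h import *
s=observe();D=cam("side");save(D,"d26.png",(160,80,300,190),5);print(s["position"],s["force"])
S=cam("scene");save(S,"s26.png",(320,190,480,340),5);W=cam("wrist");save(W,"w26.png")
s=observe();print(s["position"],s["force"],s["clock"])
E
```

```text
clock: 34.8
position: [0.5377, 0.0707, 0.0559]
orientation: [0.498, 0.503, -0.499, 0.5]
force: [-7.0, -1.4, 23.4]
finger_gap: 0.0221
[0.5377 0.0707 0.0559] [-7.0303 -1.3666 23.4159]
[0.5377 0.0707 0.0559] [-7.2128 -1.5386 22.2937] 34.95
```

View pics/d26.png

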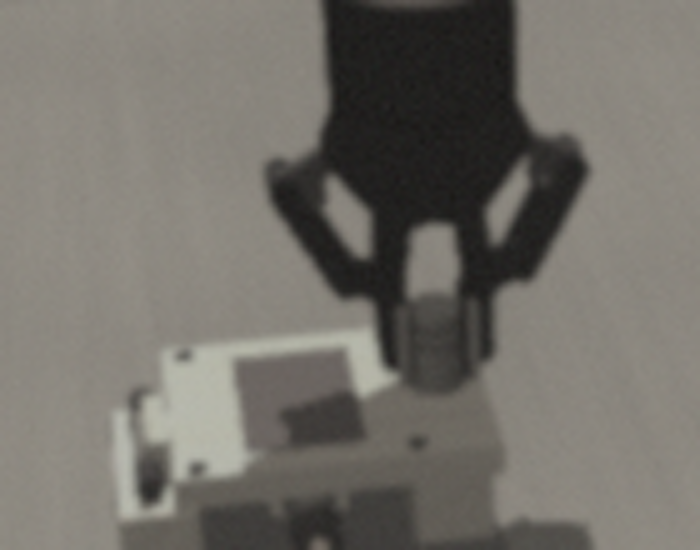

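View pics/s26.png

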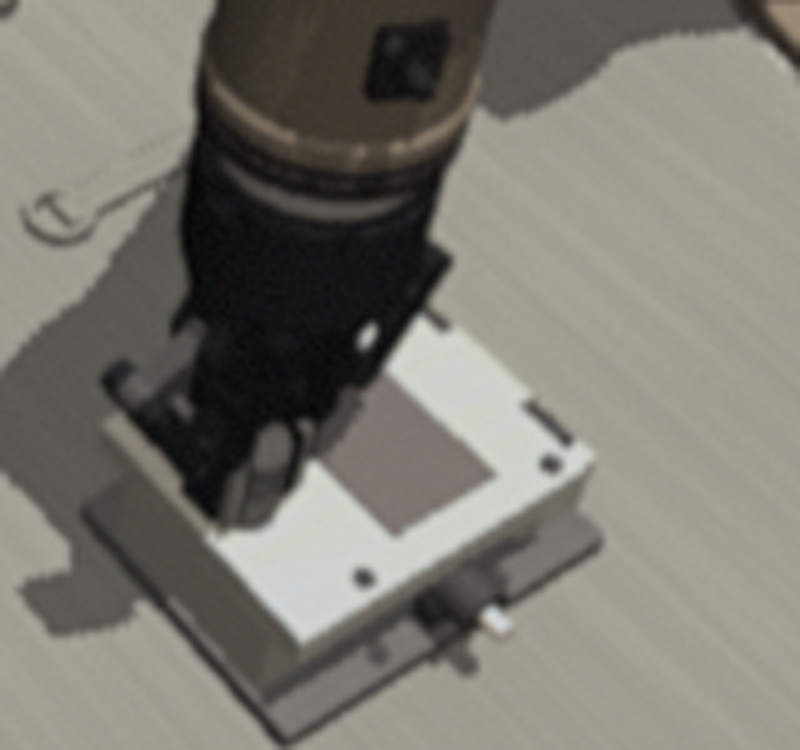

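View pics/w26.png

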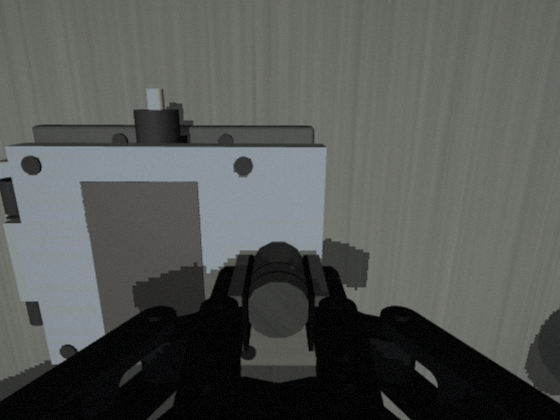

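The head sits on the lid. z stopped at 0.0559 (0.056 predicted for fully shut) while the force rose from 12 to 23 N. As a last check I'll compare the lid's edge with the model at 0 and 0.04 rad.

```bash
python3 - <<'E'
from h import *
S=cam("scene");D=cam("side");o=np.array([.478,.0707,0])
def top(phi):
    return np.array([[o[0]-.065+.145*np.cos(phi)-.014*np.sin(phi),o[1]+y,.052+.145*np.sin(phi)+.014*np.cos(phi)] for y in(-.055,.055)])
for n,p,c,k in(("s27",S,(330,210,440,320),7),("d27",D,(200,120,300,200),8)):
    im=cv2.resize(p["pixels"][:,:,::-1][c[1]:c[3],c[0]:c[2]],None,fx=k,fy=k,interpolation=cv2.INTER_CUBIC)
    for phi,col in((0,(0,0,255)),(.04,(255,0,0))):
        q=(proj(p,top(phi))-[c[0],c[1]])*k; print(n,phi,q.round().tolist())
        cv2.line(im,*[tuple(int(a) for a in r) for r in q],col,1)
    cv2.imwrite(f"pics/{n}.png",im)
s=observe();print(s["position"],s["force"],s["finger_gap"])
E
```

```text
s27 0 [[60.0, 447.0], [341.0, 755.0]]
s27 0.04 [[64.0, 432.0], [347.0, 741.0]]
d27 0 [[483.0, 386.0], [419.0, 185.0]]
d27 0.04 [[479.0, 367.0], [415.0, 167.0]]
[0.5377 0.0707 0.0559] [-6.7391 -1.0937 23.4999] 0.021538052717247874
```

View pics/s27.png

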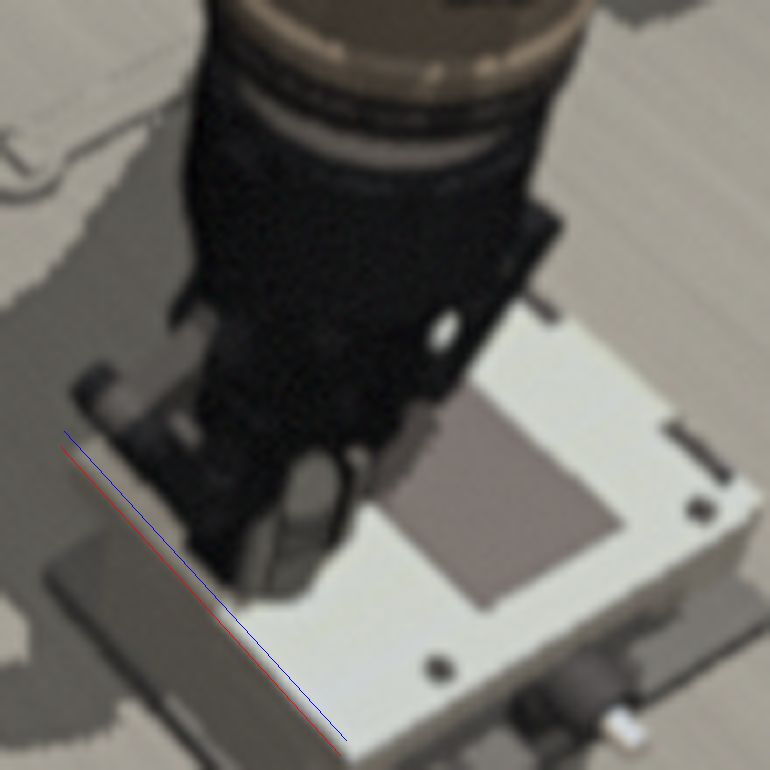

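View pics/d27.png

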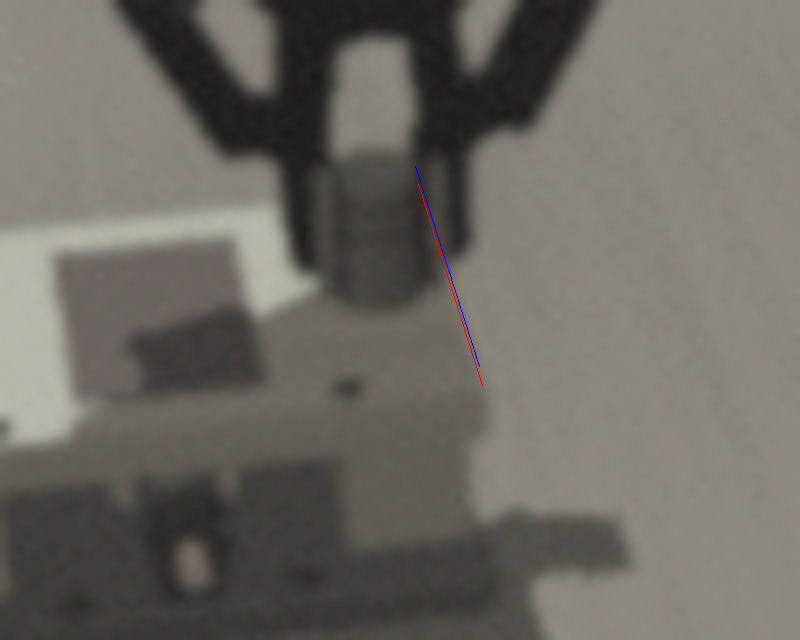

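The lid's edge lies on the shut (0 rad) line rather than the 0.04 one, the force is steady at 23 N and the grip is holding. Handing in.

```bash
python3 -c "
from cell import *
print(job_done()); s=observe(); print(s['clock'],s['position'],s['force'],s['finger_gap'])"
```

```text
the job is handed in; nothing more can be done
None
the job is handed in; nothing more can be done
```

The job is done and handed in at about 35 s of the 72 s. The saddle is draped and released on the middle of the column. The lid is down, and the wide-headed pin is through both holes. The gripper still holds the pin's head and presses down.

**Last checks:**
- **Pin seated:** z stopped at 0.0559 m while the push rose from 12 to about 23 N. I had predicted 0.056 m for a fully shut lid.
- **Lid shut:** in the scene view its free edge lies on the modelled shut (0 rad) line, not the 0.04 rad one. In the side view the two lines are too close to tell apart.
- **Other objects:** the thin-headed pin was still in its hole after I lifted the wide one. I moved nothing else knowingly, but took no final picture of everything.

**What failed or disagreed:**
- **First saddle grasp:** it missed. The fingertips really stand behind the reported TCP (about 30 mm when open), although tip_reach says 19 mm ahead. I worked from the measured offset after that.
- **Side camera:** it read about 4 mm low in y against the wrist view, so I went by the wrist view.
- **Sideways load:** about 7 N remained along x at the end, probably the pin touching the side of its hole. I left it.

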